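# Load the tilting swab bin at the end of the switch line

### The arm

A 6-joint arm with a two-finger parallel gripper is mounted at the origin on the work surface. World frame = base frame: x ahead of the robot, y to its left, z up, the work surface at z = 0. Lengths are in m, angles in rad, forces in N, time in s.
With the tool pointing down it reaches from about 0.25 to 0.775 m from the base axis. Payload 4 kg.
Tool frame: the origin (TCP) lies between the finger pads; the fingertips stand 14 mm ahead of it and the grasp point (between the pads) lies 5 mm behind it; z points along the fingers, y is the line along which they close (so a half turn about z gives the same grasp; the last joint's range is limited). The gripper opens to 94 mm and grips with 3 to 60 N. Pads are 16 mm wide; open, the fingers measure 119 mm over their backs; the gripper's body (75 mm by 177 mm) begins 78 mm behind the grasp point.
Start: joints at [-1.381, 0.087, 1.371, -0, 1.684, -0.103], TCP at [0.159, -0.527, 0.22] pointing down, gripper open.
Joint ranges: [-3.1, 3.1], [-0.76, 2.03], [0.27, 2.55], [-1.08, 4.22], [0.17, 2.65], [-2.57, 2.57]. Speed limits (rad/s): [2.79, 2.79, 3.14, 3.14, 3.14, 3.14].

### API

Orientations are given as [roll, pitch, yaw] about the fixed x, y, z axes, in that order (R = Rz(yaw) Ry(pitch) Rx(roll)).
In Python, from bench import robot, snapshot gives the robot as it stands.
- The arm moves only by the tool carry_out, never from a script. Its argument "motion" is text: rows parted by semicolons, each of 4 numbers parted by spaces: the shift along the tool's x, y, z each as a share of 0.15 m, from -1 to 1, then the turn about the tool's z as a share of 180 degrees, from -1 to 1. A call has exactly 8 rows; each row is the pose to reach, as a shift and turn from the pose commanded when the call began, along the tool's axes at that moment, turning the shorter way round; what a row does not reach only later rows make up. A row lasts 1/10 s, in which the tool goes at most 50 mm and 8.59 degrees, less where a joint would pass 70% of its speed; a pose out of reach is approached as far as the arm can. A call with a number of a shift or a turn outside -1 to 1 is refused whole. A call with a gripper value outside its range is refused whole. "grip" is the opening, from -1 (shut) to 1 (fully open), set as the call begins (left out, the last holds). The fingers move at their own pace and stop on an object; the grip force is fixed at half the most. Time passes only in rows, so rows that repeat a pose let the fingers close, or fill a call up. It gives the time, the measured TCP pose, the force, the opening and the grip force at its end, in the units of the state.
- robot.get_obs(): the state, without advancing time (a new reading comes with each control period).
- snapshot(name): name is "scene" or "top"; returns a dict with "image" (384x512x3 uint8, red, green, blue), "fx", "fy", "cx", "cy" (pixels), "pose" (4x4, takes a point from camera to world coordinates). Camera axes: x right, y up, looking along -z (the intrinsics and any distortion apply to the point x, -y, -z); pixel columns grow to the right and rows downward; lengths in m; the calibration is good to about 2 mm. A picture is of the moment at which its call begins. There is no depth.
- robot.close_job(): hands the job in; it is judged then, once.
The state is a dict: "time": time; "joint_positions": joint angles; "qvel": joint speeds; "joint_torque": joint torques, N m; "tool_pos": TCP position; "ee_rot": TCP orientation; "wrist_force": force on the tool from outside, world axes, zero at the start; "wrist_torque": the same for the moment, N m; "width": finger opening in m; "finger_force": force on a finger pad.
Only numpy, scipy, OpenCV 4.12 (cv2) and the standard library are available. Lean on these libraries where they do the work, as an engineer would, in place of code of your own. Each camera call takes 0.05 s, during which the arm holds its last target. There are 200 camera calls.

### The job

Tilt the orange bin out to its open stop with its lever, then push every swab stick lying on the deck white head first down to the bottom of a glass vial, one to a vial, and drop every thick marker cap end down to the bottom of a steel sleeve, one to a sleeve. When all are in, tilt the bin back fully upright with everything still home, let go, and leave the other switch parts on the deck where they are.

Things in the scene. Friction and masses are not known exactly. Their poses are not given: they have to be found in the camera images.
- bin (a joint): Tilt of the orange steel bin about its axle, rad: 0 = upright (closed stop), 0.96 = leaning 55 degrees away from the robot (open stop). Stiff axle: it stays where it is left; it takes 3 to 8 N at the lever ball, square to the lever, to move it (a level push on the ball of the tilted-out bin takes up to about 15 N).
- tilt_axis (a point): Middle of the bin's axle, 60 mm above the deck, in the frame of the fixed grey stand (stand plate 130 x 320 x 8 mm; two cheeks at y = +-148 mm rise to 83 mm). Its y axis is the axle; its x axis is level and points away from the robot, the way the bin's top leans when it is tilted out. The bin turns positively about +y.
- lever_ball (a point): Centre of the black 30 mm ball on top of the bin's tilting lever, a 12 mm steel post fixed to the bin outside its right-hand end (-y end). The ball is 140 mm straight above the axle when the bin is upright, at y = -172 mm in the stand's frame. It may be pinched from above or pushed; it swings with the bin.
- vial1_seat (a point): Centre of the inner floor of vial 1, a square glass vial fixed upright in the bin, with a flared white mouth. Opening 18 x 18 mm inside, 60 mm deep from the narrow mouth to the floor; the flared lip reaches 8 mm further and is about 34 mm wide outside. Axes are the bin's: z up along the vial out of its mouth, y along the row and the axle, x across. The three vials and two sleeves stand in one row, at y = -100, -50, 0 (vials), 50 and 105 mm (sleeves) in the bin.
- vial2_seat (a point): Centre of the inner floor of vial 2, a square glass vial fixed upright in the bin, with a flared white mouth. Opening 18 x 18 mm inside, 60 mm deep from the narrow mouth to the floor; the flared lip reaches 8 mm further and is about 34 mm wide outside. Axes are the bin's: z up along the vial out of its mouth, y along the row and the axle, x across. The three vials and two sleeves stand in one row, at y = -100, -50, 0 (vials), 50 and 105 mm (sleeves) in the bin.
- vial3_seat (a point): Centre of the inner floor of vial 3, a square glass vial fixed upright in the bin, with a flared white mouth. Opening 18 x 18 mm inside, 60 mm deep from the narrow mouth to the floor; the flared lip reaches 8 mm further and is about 34 mm wide outside. Axes are the bin's: z up along the vial out of its mouth, y along the row and the axle, x across. The three vials and two sleeves stand in one row, at y = -100, -50, 0 (vials), 50 and 105 mm (sleeves) in the bin.
- sleeve1_seat (a point): Centre of the inner floor of marker sleeve 1, a square steel tube fixed in the bin beside the vials, with a flared dark mouth. Opening 29 x 29 mm inside, 60 mm deep; the flared lip reaches 8 mm further and is about 45 mm wide outside. Axes are the bin's: z out of the mouth, y along the row.
- sleeve2_seat (a point): Centre of the inner floor of marker sleeve 2, a square steel tube fixed in the bin beside the vials, with a flared dark mouth. Opening 29 x 29 mm inside, 60 mm deep; the flared lip reaches 8 mm further and is about 45 mm wide outside. Axes are the bin's: z out of the mouth, y along the row.
- swab1_mid (a point): Centre of swab1, a straight square wooden swab stick 12 x 12 x 160 mm, 25 g, lying on the deck; hard white swab head on the last 22 mm, same section. x axis runs along the stick from the white head to the tail. Absent (None) in some starts.
- swab1_tip (a point): Middle of the end face of the white head of swab1, 80 mm from its centre.
- swab2_mid (a point): Centre of swab2, a straight square wooden swab stick 12 x 12 x 160 mm, 25 g, lying on the deck; hard white swab head on the last 22 mm, same section. x axis runs along the stick from the white head to the tail. Absent (None) in some starts.
- swab2_tip (a point): Middle of the end face of the white head of swab2, 80 mm from its centre.
- swab3_mid (a point): Centre of swab3, a straight square wooden swab stick 12 x 12 x 160 mm, 25 g, lying on the deck; hard white swab head on the last 22 mm, same section. x axis runs along the stick from the white head to the tail. Absent (None) in some starts.
- swab3_tip (a point): Middle of the end face of the white head of swab3, 80 mm from its centre.
- marker1_mid (a point): Centre of marker1, a thick square-bodied marker 22 x 22 x 160 mm, 50 g, grey with a black cap over one end (47 mm long, same section), lying on the deck. x axis runs along it from the cap end to the plain end. Absent (None) in some starts.
- marker1_tip (a point): Middle of the end face of the capped end of marker1, 80 mm from its centre.
- marker2_mid (a point): Centre of marker2, a thick square-bodied marker 22 x 22 x 160 mm, 50 g, grey with a black cap over one end (47 mm long, same section), lying on the deck. x axis runs along it from the cap end to the plain end. Absent (None) in some starts.
- marker2_tip (a point): Middle of the end face of the capped end of marker2, 80 mm from its centre.
- relay_base: White ceramic relay base, 60 x 70 x 40 mm; loose, not part of the job, to be left where it is. Origin at the centre of its underside.
- magneto_switch: Black round magneto switch, 66 mm across, 56 mm high; loose, not part of the job, to be left where it is. Origin at the centre of its underside.
- throttle_knob: Grey throttle knob on a 70 x 60 mm steel foot, 75 mm high; loose, not part of the job, to be left where it is. Origin at the centre of its underside.
- guarded_switches: Switch plate with two red guarded covers, 75 x 70 x 40 mm; loose, not part of the job, to be left where it is. Origin at the centre of its underside.
There are look-alikes about, which are no part of the job. Leave any green look-alike of the part that bears swab1_mid alone.

How it is judged:
By the outcome, as a careful person would: the job done as asked, in the order asked, and still so for the second after the job is handed in, with the robot touching nothing.
Of swab1, swab2, swab3 only 2 to 3 are there at a start; the rules pass over those that are not, and their reading is None.
Of marker1, marker2 only 1 to 2 are there at a start; the rules pass over those that are not, and their reading is None.
At some moment in a run one of swab1, swab2, swab3, marker1, marker2 may be knocked a few centimetres aside while the robot is not near it.
It also fails if it takes over 210 s, if anything falls off the work surface, if the arm or the gripper's body presses on something with over 40 N, if the wrist force passes 120 N, or if a joint passes its speed limit or range.

## Working session

There is one attempt and no reset: what is moved stays moved. The work goes in short steps, Python scripts to look and compute and a tool call to move; the robot and the scene stay as the last step left them, time stands still between calls to the robot, and variables do not carry over. Pictures are saved under pics/ and viewed, at most 14 in all, crops included, and the job is handed in when it is done.

Besides the shell and the picture viewer there is one more tool, called after "Request:" as name(argument=value, ...) on one line, values as JSON. carry_out: Moves the arm, as the interface text tells. Shift numbers are shares of 0.15 m and turn numbers shares of 180 degrees, none past 1 either way. Its arguments: {"type":"object","properties":{"motion":{"type":"string"},"grip":{"type":"number"}},"required":["motion"]}

```bash
mkdir -p pics; ls; cat > h.py <<'E'
import numpy as np, cv2
from bench import robot, snapshot
def snap(name,fn=None):
    s=snapshot(name)
    if fn: cv2.imwrite('pics/'+fn,cv2.cvtColor(s['image'],cv2.COLOR_RGB2BGR))
    return s
def ray(s,u,v):
    d=np.array([(u-s['cx'])/s['fx'],-(v-s['cy'])/s['fy'],-1.]);P=np.array(s['pose'])
    return P[:3,3],P[:3,:3]@d
def onz(s,u,v,z):
    o,d=ray(s,u,v);return o+d*(z-o[2])/d[2]
def proj(s,p):
    P=np.array(s['pose']);c=P[:3,:3].T@(np.array(p)-P[:3,3])
    return s['cx']+s['fx']*c[0]/-c[2], s['cy']-s['fy']*c[1]/-c[2]
E
python3 - <<'E'
from h import *
a=snap('top','top0.png');b=snap('scene','scene0.png')
for s in(a,b): print({k:(np.round(v,3).tolist() if k!='image' else 0) for k,v in s.items()})
print(robot.get_obs())
im=cv2.imread('pics/top0.png');cv2.imwrite('pics/top0b.png',cv2.resize(im,(800,600),interpolation=cv2.INTER_CUBIC))
im=cv2.imread('pics/scene0.png');cv2.imwrite('pics/scene0b.png',cv2.resize(im,(800,600),interpolation=cv2.INTER_CUBIC))
E
```

```text
pics
{'image': 0, 'fx': 349.352, 'fy': 349.352, 'cx': 259.772, 'cy': 190.788, 'pose': [[0.029, 0.98, -0.199, 0.318], [-1.0, 0.029, -0.007, -0.025], [-0.001, 0.199, 0.98, 1.063], [0.0, 0.0, 0.0, 1.0]]}
{'image': 0, 'fx': 351.737, 'fy': 351.737, 'cx': 250.939, 'cy': 184.943, 'pose': [[0.634, -0.615, 0.469, 0.929], [0.773, 0.506, -0.382, -0.334], [-0.002, 0.605, 0.796, 0.856], [0.0, 0.0, 0.0, 1.0]]}
{'time': 0.1, 'joint_positions': array([-1.38106552e+00,  8.78712570e-02,  1.37208730e+00, -4.14198445e-06,
        1.68360794e+00, -1.03129164e-01]), 'qvel': array([-1.48551933e-03, -2.50116789e-03, -1.40746502e-03,  3.41307722e-05,
        5.07963535e-04,  1.08069049e-03]), 'joint_torque': array([ 2.04790151e-03, -3.41252661e+01, -3.03300655e+01,  7.19840568e-02,
        3.04665836e-02, -1.02184199e-04]), 'tool_pos': array([ 0.15867073, -0.52612752,  0.21843461]), 'ee_rot': array([-3.13962887e+00, -1.99105320e-04,  2.92859316e-01]), 'wrist_force': array([ 0.03458709,  0.30630633, -0.08265845]), 'wrist_torque': array([ 0.02298668, -0.07244626, -0.05763374]), 'finger_force': 0.0, 'width': 0.09368310631710082}
```

View pics/top0b.png

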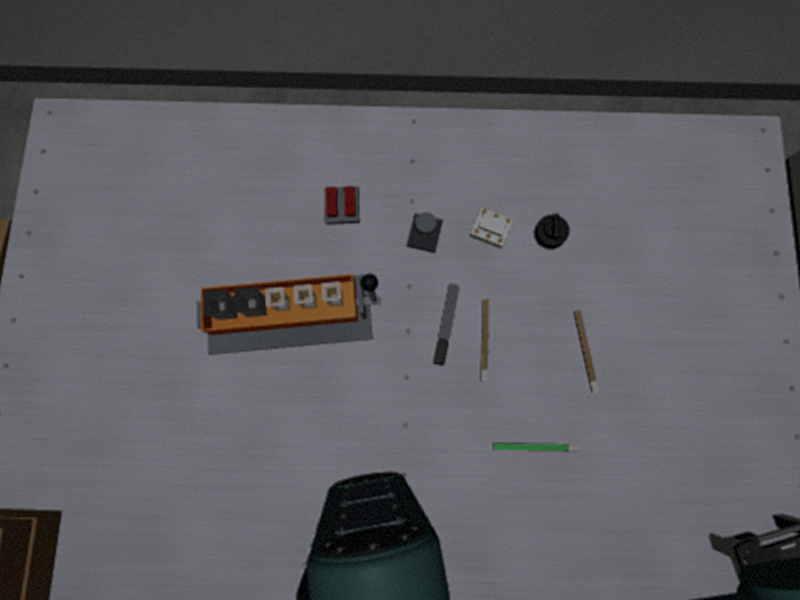

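View pics/scene0b.png

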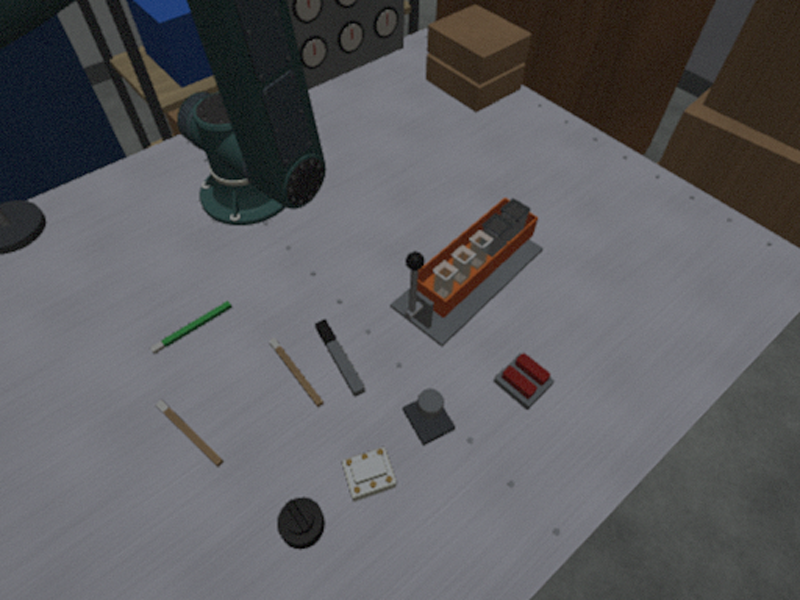

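The top view (800x600 scale) shows the candidates. Wooden swabs with white heads are at (485,340) and (586,350). A green look-alike at (535,447) is to be left alone. There is one grey marker with a black cap at (447,325). The bin is at (280,303), with its ball at (370,282). I chose the two wooden swabs and the marker, and will check them in one crop.

```bash
python3 - <<'E'
from h import *
a=snap('top');b=snap('scene')
A=cv2.cvtColor(a['image'],cv2.COLOR_RGB2BGR);B=cv2.cvtColor(b['image'],cv2.COLOR_RGB2BGR)
r=lambda im,x0,y0,w,h,W,H:cv2.resize(im[y0:y0+h,x0:x0+w],(W,H),interpolation=cv2.INTER_CUBIC)
c1=r(A,120,165,133,66,532,264); c2=r(B,240,120,110,105,440,420)
c3=r(A,265,175,130,80,360,222)
can=np.zeros((600,800,3),np.uint8)
can[:264,:532]=c1; can[0:0]=0
can[264:264+336,:352]=cv2.resize(c2,(352,336)); can[300:522,400:760]=c3
cv2.imwrite('pics/crop1.png',can)
hsv=cv2.cvtColor(a['image'],cv2.COLOR_RGB2HSV)
H,S,V=[hsv[...,i].astype(int) for i in range(3)]
def rep(m,nm,z,roi):
    k=np.zeros_like(m,np.uint8);x0,y0,x1,y1=roi;k[y0:y1,x0:x1]=m[y0:y1,x0:x1]
    for c in cv2.findContours(k,cv2.RETR_EXTERNAL,cv2.CHAIN_APPROX_NONE)[0]:
        if cv2.contourArea(c)<15: continue
        (cx,cy),(w,h),an=cv2.minAreaRect(c);bx=cv2.boxPoints(((cx,cy),(w+1,h+1),an))
        e=sorted([bx[i] for i in range(4)],key=lambda p:p[1]);p=(e[0]+e[1])/2;q=(e[2]+e[3])/2
        P,Q=onz(a,*p,z),onz(a,*q,z)
        print(nm,np.round([cx,cy,w,h],1),np.round(P,3),np.round(Q,3),'len',round(np.linalg.norm(P-Q),3))
bg=np.median(a['image'][180:250,265:400].reshape(-1,3),0);print('bg',bg)
d=np.abs(a['image'].astype(int)-bg).max(2)
rep(((H<25)&(S>70)&(V>50)),'wood',.012,(265,180,420,260))
rep((d>28)&(S<80),'dark',.022,(265,175,300,245))
for nm,s in(('top',a),('scene',b)):
    im=s['image'];g=im.max(2);roi=(225,170,250,190) if nm=='top' else (255,155,275,178)
    m=np.zeros(g.shape,np.uint8);x0,y0,x1,y1=roi;m[y0:y1,x0:x1]=(g[y0:y1,x0:x1]<45)
    n,l,st,ce=cv2.connectedComponentsWithStats(m);print(nm,st[1:].tolist(),np.round(ce[1:],1).tolist())
E
```

```text
bg [111. 111. 119.]
wood [374.  220.9  44.9   3.7] [ 0.517 -0.352  0.012] [ 0.382 -0.377  0.012] len 0.137
wood [310.1 213.5   3.3  43.1] [ 0.534 -0.174  0.012] [ 0.399 -0.17   0.012] len 0.135
dark [285.1 207.5   7.8  52.4] [ 0.561 -0.11   0.022] [ 0.401 -0.081  0.022] len 0.163
top [[231, 176, 11, 14, 115]] [[235.9, 181.7]]
scene [[260, 162, 11, 12, 99]] [[265.2, 166.9]]
```

View pics/crop1.png

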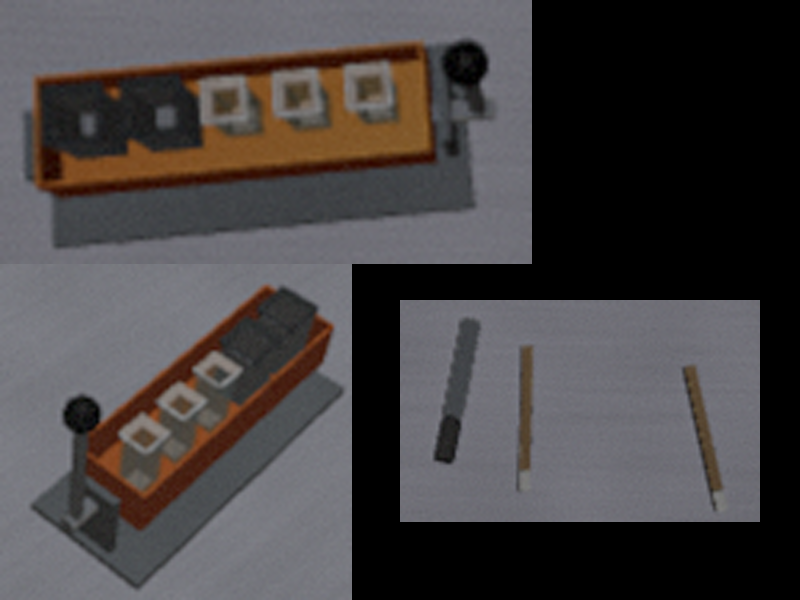

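Crop 1 confirms the choice: the marker's black cap and both swabs' white heads point toward the robot. The ball is at top pixel (236,181). The vial mouths are at top pixels (212,187), (194,189) and (176,190).

```bash
cat >> h.py <<'E'
def tri(a,p,b,q):
    o1,d1=ray(a,*p);o2,d2=ray(b,*q);d1=d1/np.linalg.norm(d1);d2=d2/np.linalg.norm(d2)
    t=np.linalg.lstsq(np.stack([d1,-d2],1),o2-o1,rcond=None)[0]
    x,y=o1+t[0]*d1,o2+t[1]*d2;return (x+y)/2,np.linalg.norm(x-y)
E
python3 - <<'E'
from h import *
a=snap('top');b=snap('scene')
for n,p,q in [('ball',(236.1,181),(265.2,166.8)),('v1',(212.3,187.3),(285.3,173.4)),('v2',(194.3,189),(296.9,163.1)),('v3',(175.8,190.3),(308.1,153.8))]:
    x,e=tri(a,p,b,q);print(n,x.round(4),round(e,4))
for n,s,p in [('tNR',a,(238.3,216.8)),('tNL',a,(133.8,226.8)),('sFR',b,(283.1,220.9)),('sNR',b,(250.3,194.7)),('sFL',b,(346.9,159.4))]:
    print(n,onz(s,*p,.008).round(4))
E
```

```text
ball [0.5185 0.0438 0.1958] 0.0036
v1 [0.5187 0.1171 0.1125] 0.0069
v2 [0.5124 0.1667 0.113 ] 0.0069
v3 [0.507  0.2174 0.1116] 0.0051
tNR [0.4495 0.0453 0.008 ]
tNL [0.41   0.3594 0.008 ]
sFR [0.5852 0.0627 0.008 ]
sNR [0.4566 0.0488 0.008 ]
sFL [0.5454 0.376  0.008 ]
```

```bash
cat >> h.py <<'E'
PSI=np.radians(7.1); EX=np.array([np.cos(PSI),np.sin(PSI),0]);EY=np.array([-np.sin(PSI),np.cos(PSI),0]);EZ=np.array([0,0,1.])
O=np.array([.4975,.2135,.06])
def st(x,y,z): return O+x*EX+y*EY+z*EZ      # stand frame, from axle
def need(*T):  # successive targets (x,y,z,yaw): shares from one to the next, first from measured
    o=robot.get_obs();p=o['tool_pos'];w=o['ee_rot'][2]
    print('at',p.round(4),'yaw',round(w,3),'t',round(o['time'],1),'F',o['wrist_force'].round(1),'w',round(o['width'],4),'ff',round(o['finger_force'],1))
    for t in T:
        d=np.array(t[:3])-p;c,s=np.cos(w),np.sin(w);L=[d[0]*c+d[1]*s,d[0]*s-d[1]*c,-d[2]]
        dy=(t[3]-w+np.pi)%(2*np.pi)-np.pi
        print('to',np.round(t,4),'shares',np.round(np.array(L)/.15,3),'turn',round(-dy/np.pi,3));p,w=np.array(t[:3]),t[3]
E
python3 - <<'E'
from h import *
need((.34,-.24,.28,.124),(.5185,.0438,.28,.124),(.5185,.0438,.195,.124))
E
```

```text
at [ 0.1587 -0.5265  0.2191] yaw 0.293 t 0.3 F [ 1.1 -0.  -0.7] w 0.0942 ff 0.0
to [ 0.34  -0.24   0.28   0.124] shares [ 1.708 -1.48  -0.406] turn 0.054
to [0.5185 0.0438 0.28   0.124 ] shares [ 1.415 -1.73  -0.   ] turn -0.0
to [0.5185 0.0438 0.195  0.124 ] shares [0.    0.    0.567] turn -0.0
```

Request:
carry_out(motion="0.85 -0.74 -0.41 0;0.85 -0.74 -0.41 0;0.85 -0.74 -0.41 0;0.85 -0.74 -0.41 0;0.85 -0.74 -0.41 0;0.85 -0.74 -0.41 0;0.85 -0.74 -0.41 0;0.85 -0.74 -0.41 0", grip=0)

```text
time: 1.1
tool_pos: [0.248, -0.3842, 0.2798]
ee_rot: [-3.139, 0.001, 0.291]
wrist_force: [0.2, 0.2, 0.2]
width: 0.047
finger_force: 0.0
```

Request:
carry_out(motion="0.85 -0.74 0 0.054;0.85 -0.74 0 0.054;0.85 -0.74 0 0.054;0.85 -0.74 0 0.054;0.85 -0.74 0 0.054;0.85 -0.74 0 0.054;0.85 -0.74 0 0.054;0.85 -0.74 0 0.054")

```text
time: 1.9
tool_pos: [0.3382, -0.2417, 0.2807]
ee_rot: [-3.141, 0.001, 0.121]
wrist_force: [0.2, 0.6, 0.2]
width: 0.047
finger_force: 0.0
```

Request:
carry_out(motion="0.71 -0.86 0 0;0.71 -0.86 0 0;0.71 -0.86 0 0;0.71 -0.86 0 0;0.71 -0.86 0 0;0.71 -0.86 0 0;0.71 -0.86 0 0;0.71 -0.86 0 0")

```text
time: 2.7
tool_pos: [0.4282, -0.1006, 0.281]
ee_rot: [3.141, 0.0, 0.121]
wrist_force: [-0.2, 1.6, -0.5]
width: 0.0469
finger_force: 0.0
```

Request:
carry_out(motion="0.71 -0.86 0 0;0.71 -0.86 0 0;0.71 -0.86 0 0;0.71 -0.86 0 0;0.71 -0.86 0 0;0.71 -0.86 0 0;0.71 -0.86 0 0;0.71 -0.86 0 0")

```text
time: 3.5
tool_pos: [0.5181, 0.0403, 0.2814]
ee_rot: [3.141, -0.001, 0.121]
wrist_force: [-0.5, -0.0, 0.3]
width: 0.047
finger_force: 0.0
```

```bash
python3 - <<'E'
from h import *
need((.5185,.0438,.195,.124))
E
```

```text
at [0.5181 0.0403 0.2814] yaw 0.121 t 3.5 F [-0.5 -0.   0.3] w 0.047 ff 0.0
to [0.5185 0.0438 0.195  0.124 ] shares [ 0.006 -0.023  0.576] turn -0.001
```

Request:
carry_out(motion="0.005 -0.023 0.15 0;0.005 -0.023 0.3 0;0.005 -0.023 0.4 0;0.005 -0.023 0.48 0;0.005 -0.023 0.53 0;0.005 -0.023 0.575 0;0.005 -0.023 0.575 0;0.005 -0.023 0.575 0")

```text
time: 4.3
tool_pos: [0.5192, 0.0453, 0.1953]
ee_rot: [3.141, -0.001, 0.123]
wrist_force: [-0.5, -0.4, 0.3]
width: 0.0468
finger_force: 0.0
```

Request:
carry_out(motion="0 0 0 0;0 0 0 0;0 0 0 0;0 0 0 0;0 0 0 0;0 0 0 0;0 0 0 0;0 0 0 0", grip=-0.6)

```text
time: 5.1
tool_pos: [0.5193, 0.0443, 0.1953]
ee_rot: [3.139, -0.001, 0.122]
wrist_force: [1.1, -5.4, 2.4]
width: 0.0284
finger_force: 30.0
```

```bash
python3 - <<'E'
from h import *
need((.5185,.0438,.195,.124))
b=snap('scene');a=snap('top');
A=cv2.cvtColor(b['image'],cv2.COLOR_RGB2BGR)
cv2.imwrite('pics/g1.png',cv2.resize(A[80:230,200:370],(680,600),interpolation=cv2.INTER_CUBIC))
E
```

```text
at [0.5193 0.0443 0.1953] yaw 0.122 t 5.1 F [ 1.1 -5.4  2.4] w 0.0284 ff 30.0
to [0.5185 0.0438 0.195  0.124 ] shares [-0.006  0.003  0.002] turn -0.001
```

View pics/g1.png

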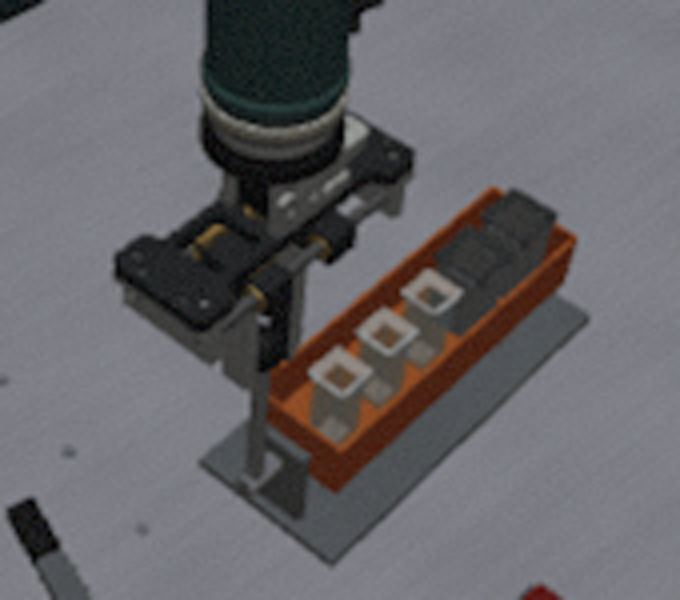

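Request:
carry_out(motion="0.057 0.003 0.002 0;0.114 0.003 0.007 0;0.17 0.003 0.016 0;0.226 0.003 0.028 0;0.281 0.003 0.043 0;0.334 0.003 0.062 0;0.387 0.003 0.084 0;0.438 0.003 0.109 0")

```text
time: 6.0
tool_pos: [0.5839, 0.0523, 0.1795]
ee_rot: [3.14, 0.001, 0.123]
wrist_force: [-2.3, -4.4, 5.3]
width: 0.0287
finger_force: 30.0
```

Request:
carry_out(motion="0.05 0 0.028 0;0.097 0 0.06 0;0.143 0 0.094 0;0.186 0 0.131 0;0.228 0 0.17 0;0.266 0 0.212 0;0.302 0 0.256 0;0.336 0 0.302 0")

```text
time: 6.8
tool_pos: [0.6362, 0.0588, 0.1355]
ee_rot: [3.141, -0.006, 0.123]
wrist_force: [2.7, -3.3, 6.7]
width: 0.0283
finger_force: 30.0
```

Request:
carry_out(motion="0 0 0 0;0 0 0 0;0 0 0 0;0 0 0 0;0 0 0 0;0 0 0 0;0 0 0 0;0 0 0 0")

```text
time: 7.6
tool_pos: [0.6371, 0.0589, 0.1343]
ee_rot: [3.141, -0.008, 0.123]
wrist_force: [6.7, -3.5, 1.5]
width: 0.0283
finger_force: 30.0
```

Request:
carry_out(motion="0.01 0 0.015 0;0.02 0 0.03 0;0.02 0 0.03 0;0.02 0 0.03 0;0.02 0 0.03 0;0 0 0 0;0 0 0 0;0 0 0 0")

```text
time: 8.4
tool_pos: [0.6365, 0.0588, 0.1352]
ee_rot: [3.141, -0.007, 0.123]
wrist_force: [4.5, -3.7, 3.4]
width: 0.0281
finger_force: 30.0
```

Request:
carry_out(motion="0 0 0 0;0 0 0 0;0 0 0 0;0 0 0 0;0 0 -0.25 0;0 0 -0.5 0;0 0 -0.8 0;0 0 -1 0", grip=0.1)

```text
time: 9.2
tool_pos: [0.6343, 0.0595, 0.2865]
ee_rot: [-3.142, -0.003, 0.124]
wrist_force: [0.6, -0.1, 0.3]
width: 0.0515
finger_force: 0.0
```

Request:
carry_out(motion="-0.5 0.5 0 0;-1 1 0 0;-1 1 0 0;-1 1 0 0;-1 1 0 0;-1 1 0 0;-1 1 0 0;-1 1 0 0")

```text
time: 10.0
tool_pos: [0.5045, -0.1069, 0.2827]
ee_rot: [-3.141, 0.0, 0.125]
wrist_force: [0.5, 0.6, 0.4]
width: 0.0517
finger_force: 0.0
```

```bash
python3 - <<'E'
from h import *
need((.45,-.172,.2,0))
a=snap('top');b=snap('scene')
A=cv2.cvtColor(a['image'],cv2.COLOR_RGB2BGR);B=cv2.cvtColor(b['image'],cv2.COLOR_RGB2BGR)
can=np.zeros((600,800,3),np.uint8)
can[:300,:600]=cv2.resize(A[160:235,115:265],(600,300),interpolation=cv2.INTER_CUBIC)
can[300:600,:480]=cv2.resize(B[120:220,240:400],(480,300),interpolation=cv2.INTER_CUBIC)
cv2.imwrite('pics/open.png',can)
E
```

```text
at [ 0.5045 -0.1069  0.2827] yaw 0.125 t 10.0 F [0.5 0.6 0.4] w 0.0517 ff 0.0
to [ 0.45  -0.172  0.2    0.   ] shares [-0.415  0.385  0.551] turn 0.04
```

View pics/open.png

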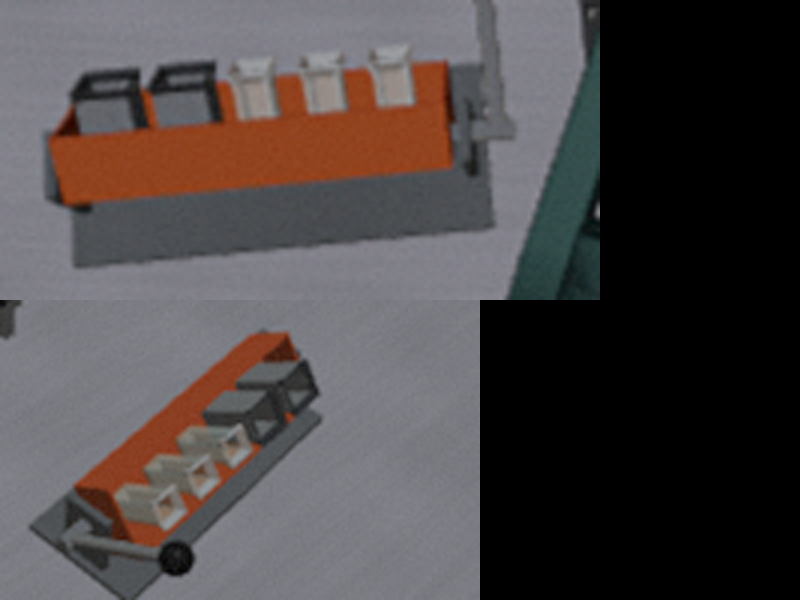

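```bash
python3 - <<'E'
from h import *
a=snap('top');b=snap('scene')
R=np.stack([EX,EY,EZ])
def yplane(s,p,y):
    o,d=ray(s,*p);n=EY;t=(n@O+y-n@o)/(n@d);return R@(o+t*d-O)
for n,p,y in [('ball',(298.7,206),-.172),('v1',(296.3,189),-.1),('v2',(307.7,179),-.05),('v3',(319.7,168),0),('s1',(329,158.3),.05),('s2',(340,149.3),.105)]:
    print(n,yplane(b,p,y).round(4))
x,e=tri(a,(228,185.7),b,(265,182.3));print('rimR',(R@(x-O)).round(4),round(e,4))
print('left rim if z=.045', (R@(onz(a,127.5,194.2,.105)-O)).round(4), (R@(onz(a,228,185.7,.105)-O)).round(4))
# top: far wall bottom edge/ near bottom edge
print('nearbot z.07',(R@(onz(a,131,211,.075)-O)).round(4),(R@(onz(a,228,202,.075)-O)).round(4))
g=b['image'].max(2);m=np.zeros(g.shape,np.uint8);m[198:216,288:310]=g[198:216,288:310]<45
n,l,s_,c=cv2.connectedComponentsWithStats(m);print('ballpx',c[1:],s_[1:,4])
E
```

```text
ball [ 0.1153 -0.172   0.0838]
v1 [ 0.0565 -0.1     0.0282]
v2 [ 0.0568 -0.05    0.0264]
v3 [0.0596 0.     0.033 ]
s1 [0.0561 0.05   0.0305]
s2 [0.0571 0.105  0.0266]
rimR [-1.000e-04 -1.527e-01  6.090e-02] 0.018
left rim if z=.045 [0.0113 0.137  0.045 ] [ 0.009  -0.1443  0.045 ]
nearbot z.07 [-0.0317  0.139   0.015 ] [-0.0319 -0.1385  0.015 ]
ballpx [[298.09803922 205.87254902]] [102]
```

Opened to about 55°: the scene shows the ball at (298,206), and it measures (0.115, 0.084) from the axle. Next is swab A, picked 103 mm from its tip.

```bash
cat >> h.py <<'E'
O=np.array([.4975,.2145,.06])
def detect():
    a=snap('top');im=a['image'];hsv=cv2.cvtColor(im,cv2.COLOR_RGB2HSV).astype(int);H,S,V=hsv[...,0],hsv[...,1],hsv[...,2]
    bg=np.median(im[180:250,265:400].reshape(-1,3),0);d=np.abs(im.astype(int)-bg).max(2)
    out=[]
    for nm,m,z,roi in(('wood',(H<25)&(S>70)&(V>50),.012,(260,170,440,290)),('marker',(d>28)&(S<80),.022,(255,175,300,260))):
        k=np.zeros(m.shape,np.uint8);x0,y0,x1,y1=roi;k[y0:y1,x0:x1]=m[y0:y1,x0:x1]
        for c in cv2.findContours(k,cv2.RETR_EXTERNAL,cv2.CHAIN_APPROX_NONE)[0]:
            if cv2.contourArea(c)<60: continue
            (cx,cy),(w,h),an=cv2.minAreaRect(c);bx=cv2.boxPoints(((cx,cy),(w+1,h+1),an))
            e=sorted(bx,key=lambda p:p[1]);P=onz(a,*((e[0]+e[1])/2),z);Q=onz(a,*((e[2]+e[3])/2),z)
            u=(P-Q)/np.linalg.norm(P-Q);L=np.linalg.norm(P-Q);mid=P-u*.08 if nm=='wood' else (P+Q)/2
            print(nm,'tail',P.round(3),'mid',mid.round(4),'yaw',round(np.arctan2(u[1],u[0]),3),'len',round(L,3));out.append((nm,mid,u))
    return out
E
python3 - <<'E'
from h import *
for nm,mid,u in detect():
    g=mid+u*.023;print(nm,g.round(4));need((g[0],g[1],.1,np.arctan2(u[1],u[0])),(g[0],g[1],.0155,np.arctan2(u[1],u[0])))
E
```

```text
wood tail [ 0.517 -0.351  0.012] mid [ 0.4382 -0.3664  0.012 ] yaw 0.188 len 0.137
wood tail [ 0.533 -0.173  0.012] mid [ 0.4535 -0.1732  0.012 ] yaw 0.0 len 0.119
marker tail [0.369 0.001 0.022] mid [ 0.3422 -0.0667  0.022 ] yaw 1.2 len 0.145
marker tail [ 0.422 -0.102  0.022] mid [ 0.3965 -0.0931  0.022 ] yaw -0.324 len 0.053
marker tail [ 0.582 -0.081  0.022] mid [ 0.5008 -0.0826  0.022 ] yaw 0.017 len 0.163
wood [ 0.4608 -0.3621  0.012 ]
at [ 0.5042 -0.1074  0.2828] yaw 0.125 t 10.2 F [-1.1  0.  -0.2] w 0.052 ff 0.0
to [ 0.4608 -0.3621  0.1     0.1881] shares [-0.498  1.648  1.219] turn -0.02
to [ 0.4608 -0.3621  0.0155  0.1881] shares [0.    0.    0.563] turn -0.0
wood [ 0.4765 -0.1732  0.012 ]
at [ 0.5042 -0.1074  0.2828] yaw 0.125 t 10.2 F [-1.1  0.  -0.2] w 0.052 ff 0.0
to [ 0.4765 -0.1732  0.1     0.0005] shares [-0.238  0.412  1.219] turn 0.04
to [ 0.4765 -0.1732  0.0155  0.0005] shares [0.    0.    0.563] turn -0.0
marker [ 0.3505 -0.0452  0.022 ]
at [ 0.5042 -0.1074  0.2828] yaw 0.125 t 10.2 F [-1.1  0.  -0.2] w 0.052 ff 0.0
to [ 0.3505 -0.0452  0.1     1.1996] shares [-0.965 -0.539  1.219] turn -0.342
to [ 0.3505 -0.0452  0.0155  1.1996] shares [0.    0.    0.563] turn -0.0
marker [ 0.4183 -0.1004  0.022 ]
at [ 0.5042 -0.1074  0.2828] yaw 0.125 t 10.2 F [-1.1  0.  -0.2] w 0.052 ff 0.0
to [ 0.4183 -0.1004  0.1    -0.3238] shares [-0.562 -0.117  1.219] turn 0.143
to [ 0.4183 -0.1004  0.0155 -0.3238] shares [ 0.    -0.     0.563] turn -0.0
marker [ 0.5238 -0.0822  0.022 ]
at [ 0.5042 -0.1074  0.2828] yaw 0.125 t 10.2 F [-1.1  0.  -0.2] w 0.052 ff 0.0
to [ 0.5238 -0.0822  0.1     0.0172] shares [ 0.151 -0.151  1.219] turn 0.034
to [ 0.5238 -0.0822  0.0155  0.0172] shares [0.    0.    0.563] turn -0.0
```

Request:
carry_out(motion="-0.249 0.824 0.3 0;-0.249 0.824 0.3 0;-0.249 0.824 0.3 0;-0.249 0.824 0.3 0;-0.249 0.824 0.3 0;-0.249 0.824 0.3 0;-0.249 0.824 0.3 0;-0.249 0.824 0.3 0", grip=-0.2)

```text
time: 11.05
tool_pos: [0.4824, -0.2345, 0.2389]
ee_rot: [3.141, -0.001, 0.125]
wrist_force: [0.7, 0.8, -0.5]
width: 0.0379
finger_force: 0.0
```

Request:
carry_out(motion="-0.249 0.824 0.8 -0.02;-0.249 0.824 0.8 -0.02;-0.249 0.824 0.8 -0.02;-0.249 0.824 0.8 -0.02;-0.249 0.824 0.8 -0.02;-0.249 0.824 0.8 -0.02;-0.249 0.824 0.8 -0.02;-0.249 0.824 0.8 -0.02")

```text
time: 11.85
tool_pos: [0.4612, -0.3622, 0.1203]
ee_rot: [3.139, -0.002, 0.188]
wrist_force: [-0.0, 0.5, 0.2]
width: 0.0373
finger_force: 0.0
```

```bash
python3 - <<'E'
from h import *
need((.4608,-.3621,.0155,.186))
detect()
E
```

```text
at [ 0.4612 -0.3622  0.1203] yaw 0.188 t 11.8 F [-0.   0.5  0.2] w 0.0373 ff 0.0
to [ 0.4608 -0.3621  0.0155  0.186 ] shares [-0.002 -0.001  0.699] turn 0.001
wood tail [ 0.534 -0.174  0.012] mid [ 0.4535 -0.1717  0.012 ] yaw -0.025 len 0.135
marker tail [ 0.561 -0.11   0.022] mid [ 0.4812 -0.0955  0.022 ] yaw -0.18 len 0.163
```

Request:
carry_out(motion="0 0 0.2 0;0 0 0.35 0;0 0 0.48 0;0 0 0.58 0;0 0 0.65 0;0 0 0.695 0;0 0 0.695 0;0 0 0.695 0")

```text
time: 12.7
tool_pos: [0.4605, -0.3632, 0.0147]
ee_rot: [3.14, -0.001, 0.186]
wrist_force: [0.3, -0.4, -0.8]
width: 0.0378
finger_force: 0.0
```

Request:
carry_out(motion="0 0 0 0;0 0 0 0;0 0 0 0;0 0 0 0;0 0 0 0;0 0 -0.1 0;0 0 -0.3 0;0 0 -0.6 0", grip=-0.9)

```text
time: 13.5
tool_pos: [0.4581, -0.3612, 0.1021]
ee_rot: [-3.136, 0.004, 0.186]
wrist_force: [-0.0, 0.2, 0.1]
width: 0.0119
finger_force: 30.0
```

```bash
python3 - <<'E'
from h import *
P=st(-.05,-.1,0)
need((.40,-.05,.22,.124),(P[0],P[1],.20,.124),(P[0],P[1],.14,.124),(P[0],P[1],.08,.124))
E
```

```text
at [ 0.4581 -0.3612  0.1021] yaw 0.186 t 13.5 F [-0.   0.2  0.1] w 0.0119 ff 30.0
to [ 0.4   -0.05   0.22   0.124] shares [ 0.003 -2.111 -0.786] turn 0.02
to [0.4602 0.1091 0.2    0.124 ] shares [ 0.53  -1.003  0.133] turn -0.0
to [0.4602 0.1091 0.14   0.124 ] shares [0.  0.  0.4] turn -0.0
to [0.4602 0.1091 0.08   0.124 ] shares [0.  0.  0.4] turn -0.0
```

Request:
carry_out(motion="0 -0.1 -0.4 0;0 -0.4 -0.8 0;0 -0.7 -0.8 0;0 -1 -0.8 0;0 -1 -0.8 0;0 -1 -0.8 0;0 -1 -0.8 0;0 -1 -0.8 0")

```text
time: 14.3
tool_pos: [0.432, -0.2165, 0.2228]
ee_rot: [-3.141, 0.002, 0.185]
wrist_force: [-0.5, 0.6, -0.2]
width: 0.0117
finger_force: 30.0
```

Request:
carry_out(motion="0 -1 0 0.02;0 -1 0 0.02;0 -1 0 0.02;0 -1 0 0.02;0 -1 0 0.02;0 -1 0 0.02;0 -1 0 0.02;0 -1 0 0.02")

```text
time: 15.1
tool_pos: [0.4046, -0.0692, 0.2235]
ee_rot: [-3.142, 0.001, 0.121]
wrist_force: [-0.3, -0.6, -0.1]
width: 0.0115
finger_force: 30.0
```

Request:
carry_out(motion="0.53 -1 0.1 0;0.53 -1 0.1 0;0.53 -1 0.1 0;0.53 -1 0.1 0;0.53 -1 0.1 0;0.53 -1 0.1 0;0.53 -1 0.1 0;0.53 -1 0.1 0")

```text
time: 15.9
tool_pos: [0.4649, 0.0894, 0.2091]
ee_rot: [3.141, -0.001, 0.121]
wrist_force: [-0.5, -0.1, 0.1]
width: 0.0114
finger_force: 30.0
```

```bash
python3 - <<'E'
from h import *
P=st(-.05,-.1,0)
need((P[0],P[1],.14,.124),(P[0],P[1],.08,.124))
s=snap('scene');B=cv2.cvtColor(s['image'],cv2.COLOR_RGB2BGR)
cv2.imwrite('pics/pre.png',cv2.resize(B[60:230,190:410],(770,595),interpolation=cv2.INTER_CUBIC))
E
```

```text
at [0.4649 0.0894 0.2091] yaw 0.121 t 15.9 F [-0.5 -0.1  0.1] w 0.0114 ff 30.0
to [0.4602 0.1091 0.14   0.124 ] shares [-0.015 -0.134  0.461] turn -0.001
to [0.4602 0.1091 0.08   0.124 ] shares [0.  0.  0.4] turn -0.0
```

View pics/pre.png

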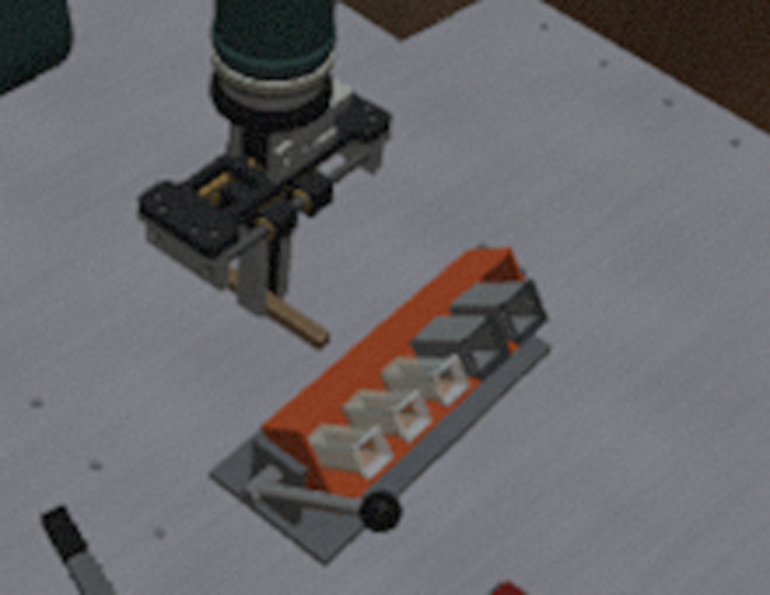

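The swab is held level, with its tail at (325,340) toward the bin. I'll press the tail on the bin's near wall to tip it to 35°.

Request:
carry_out(motion="-0.015 -0.13 0.1 0;-0.015 -0.13 0.2 0;-0.015 -0.13 0.3 0;-0.015 -0.13 0.4 0;-0.015 -0.13 0.46 0;-0.015 -0.13 0.46 0;-0.015 -0.13 0.46 0;-0.015 -0.13 0.46 0")

```text
time: 16.75
tool_pos: [0.4609, 0.1097, 0.1409]
ee_rot: [3.141, -0.002, 0.123]
wrist_force: [0.0, -0.6, -0.2]
width: 0.0118
finger_force: 30.0
```

Request:
carry_out(motion="0 0 0.03 0;0 0 0.06 0;0 0 0.09 0;0 0 0.12 0;0 0 0.15 0;0 0 0.18 0;0 0 0.2 0;0 0 0.2 0")

```text
time: 17.55
tool_pos: [0.4604, 0.1098, 0.1096]
ee_rot: [3.142, -0.0, 0.123]
wrist_force: [-0.9, -0.0, 3.1]
width: 0.0119
finger_force: 30.0
```

Request:
carry_out(motion="0 0 0.03 0;0 0 0.06 0;0 0 0.09 0;0 0 0.12 0;0 0 0.15 0;0 0 0.17 0;0 0 0.19 0;0 0 0.19 0")

```text
time: 18.35
tool_pos: [0.4599, 0.1098, 0.0808]
ee_rot: [3.141, 0.001, 0.123]
wrist_force: [-1.2, -0.1, 3.7]
width: 0.0115
finger_force: 30.0
```

```bash
python3 - <<'E'
from h import *
P=st(-.05,-.1,0)
need((P[0],P[1],.08,.124))
s=snap('scene');B=cv2.cvtColor(s['image'],cv2.COLOR_RGB2BGR)
cv2.imwrite('pics/tip.png',cv2.resize(B[80:230,200:370],(680,600),interpolation=cv2.INTER_CUBIC))
E
```

```text
at [0.4599 0.1098 0.0808] yaw 0.123 t 18.4 F [-1.2 -0.1  3.7] w 0.0115 ff 30.0
to [0.4602 0.1091 0.08   0.124 ] shares [0.002 0.005 0.005] turn -0.0
```

View pics/tip.png

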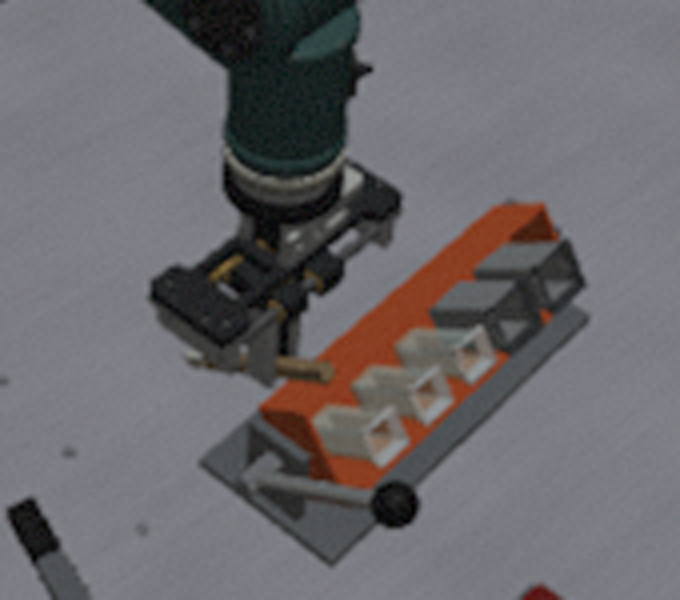

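Request:
carry_out(motion="0 0 -0.15 0;0 0 -0.3 0;0 0 -0.6 0;0 0 -0.9 0;0 0 -1 0;0.2 0 -1 0;0.5 0 -1 0;0.8 0 -1 0")

```text
time: 19.2
tool_pos: [0.5798, 0.1247, 0.2297]
ee_rot: [3.141, 0.003, 0.123]
wrist_force: [0.3, -0.3, 0.1]
width: 0.0115
finger_force: 30.0
```

Request:
carry_out(motion="0.2 0 0 0;0.5 0 0 0;0.8 0 0 0;0.8 0 0 0;0.8 0 0 0;0.8 0 0 0;0.8 0 0 0;0.8 0 0 0")

```text
time: 20.0
tool_pos: [0.6976, 0.1393, 0.2336]
ee_rot: [3.141, -0.003, 0.123]
wrist_force: [0.2, -0.4, 0.6]
width: 0.0119
finger_force: 30.0
```

```bash
cat >> h.py <<'E'
R=np.stack([EX,EY,EZ])
def yplane(s,p,y):
    o,d=ray(s,*p);t=(EY@O+y-EY@o)/(EY@d);return R@(o+t*d-O)
E
python3 - <<'E'
from h import *
o=robot.get_obs();print('tcp stand',(R@(o['tool_pos']-O)).round(4))
for d in (.118,.1): 
  P=st(.053+.819*d,-.1,.0255+.574*d+.0087);need((*P,.124))
s=snap('scene');B=cv2.cvtColor(s['image'],cv2.COLOR_RGB2BGR)
cv2.imwrite('pics/tip2.png',cv2.resize(B[60:220,200:360],(600,600),interpolation=cv2.INTER_CUBIC))
E
```

```text
tcp stand [ 0.1893 -0.0993  0.1736]
at [0.6976 0.1393 0.2336] yaw 0.123 t 20.0 F [ 0.2 -0.4  0.6] w 0.0119 ff 30.0
to [0.6584 0.1338 0.1619 0.124 ] shares [-0.264  0.005  0.478] turn -0.0
at [0.6976 0.1393 0.2336] yaw 0.123 t 20.0 F [ 0.2 -0.4  0.6] w 0.0119 ff 30.0
to [0.6437 0.1319 0.1516 0.124 ] shares [-0.362  0.005  0.547] turn -0.0
```

View pics/tip2.png

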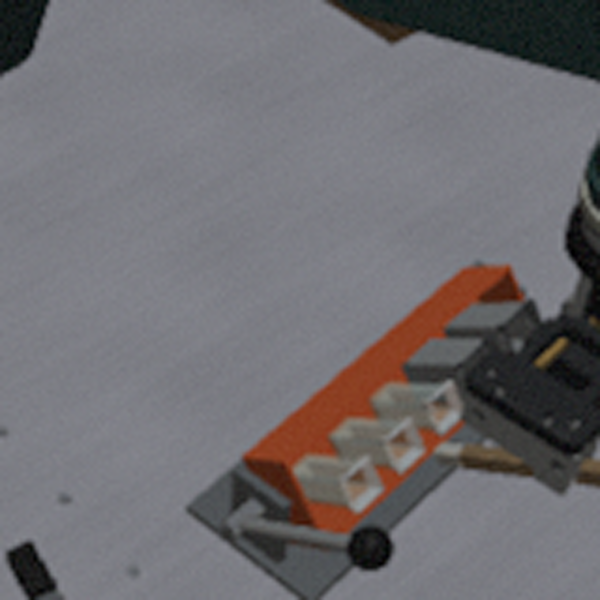

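```bash
python3 - <<'E'
from h import *
s=snap('scene')
for p in((316.5,180),(324,181.7),(360,186.1)):print(yplane(s,p,-.0993).round(4))
for q in((.105,.1058),(.1893,.1649),(.236,.198)): print(np.round(proj(s,st(q[0],-.0993,q[1])),1))
im=cv2.cvtColor(s['image'],cv2.COLOR_RGB2HSV)[170:200,305:385].astype(int)
m=((im[...,0]<25)&(im[...,1]>70)&(im[...,2]>50)).astype(np.uint8)
for c in cv2.findContours(m,cv2.RETR_EXTERNAL,cv2.CHAIN_APPROX_NONE)[0]:
  if cv2.contourArea(c)>15: print(cv2.minAreaRect(c), c[:,0].min(0),c[:,0].max(0))
E
```

```text
[ 0.1082 -0.0993  0.112 ]
[ 0.1287 -0.0993  0.1233]
[ 0.2135 -0.0993  0.1831]
[315.1 180.8]
[348.8 185.1]
[370.8 187.7]
((59.22999572753906, 16.389999389648438), (19.79899024963379, 6.363961219787598), 8.13010311126709) [49 12] [69 20]
((27.06999969482422, 12.510000228881836), (18.667619705200195, 5.515432834625244), 8.130102157592773) [18  9] [36 16]
((6.705463409423828, 8.541568756103516), (7.6029744148254395, 25.440725326538086), 46.97493362426758) [0 2] [18 20]
```

Request:
carry_out(motion="-0.1 0.005 0.1 0;-0.2 0.005 0.2 0;-0.26 0.005 0.3 0;-0.26 0.005 0.4 0;-0.26 0.005 0.485 0;-0.26 0.005 0.485 0;-0.26 0.005 0.485 0;-0.26 0.005 0.485 0")

```text
time: 20.9
tool_pos: [0.6607, 0.1338, 0.1595]
ee_rot: [3.141, -0.002, 0.123]
wrist_force: [-1.0, 0.0, 0.1]
width: 0.0117
finger_force: 30.0
```

Request:
carry_out(motion="-0.027 0 0.019 0;-0.055 0 0.038 0;-0.082 0 0.057 0;-0.11 0 0.076 0;-0.137 0 0.096 0;-0.164 0 0.115 0;-0.191 0 0.134 0;-0.191 0 0.134 0")

```text
time: 21.7
tool_pos: [0.6306, 0.1302, 0.1379]
ee_rot: [3.142, 0.001, 0.123]
wrist_force: [-0.5, 0.1, 0.0]
width: 0.0116
finger_force: 30.0
```

```bash
python3 - <<'E'
from h import *
o=robot.get_obs();print('tcp stand',(R@(o['tool_pos']-O)).round(4))
need((.5,.1,.1,.124))
s=snap('scene');B=cv2.cvtColor(s['image'],cv2.COLOR_RGB2BGR)
cv2.imwrite('pics/ins1.png',cv2.resize(B[130:220,240:360],(800,600),interpolation=cv2.INTER_CUBIC))
E
```

```text
tcp stand [ 0.1217 -0.1001  0.0779]
at [0.6306 0.1302 0.1379] yaw 0.123 t 21.7 F [-0.5  0.1  0. ] w 0.0116 ff 30.0
to [0.5   0.1   0.1   0.124] shares [-0.889  0.093  0.253] turn -0.0
```

View pics/ins1.png

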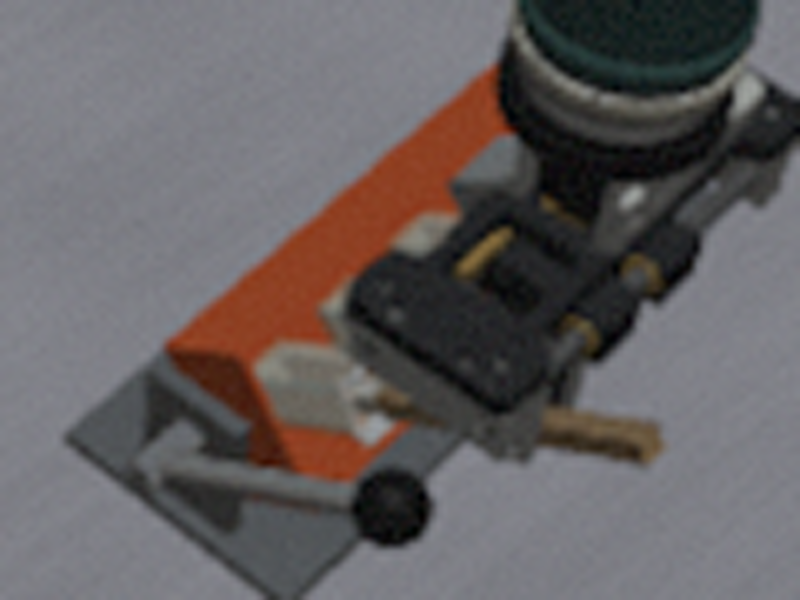

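The white head is inside vial 1's mouth (360,395) with no contact force, so I'll continue.

Request:
carry_out(motion="-0.02 0 0.014 0;-0.041 0 0.029 0;-0.061 0 0.043 0;-0.082 0 0.057 0;-0.102 0 0.071 0;-0.123 0 0.086 0;-0.143 0 0.1 0;-0.164 0 0.115 0")

```text
time: 22.55
tool_pos: [0.6068, 0.1272, 0.1211]
ee_rot: [3.142, -0.0, 0.123]
wrist_force: [0.1, 0.3, 0.0]
width: 0.0116
finger_force: 30.0
```

Request:
carry_out(motion="-0.014 0 0.01 0;-0.027 0 0.019 0;-0.041 0 0.029 0;-0.054 0 0.038 0;-0.068 0 0.048 0;-0.082 0 0.057 0;-0.095 0 0.067 0;-0.109 0 0.076 0")

```text
time: 23.35
tool_pos: [0.5917, 0.1253, 0.1103]
ee_rot: [3.142, -0.003, 0.123]
wrist_force: [3.6, 0.4, 3.2]
width: 0.0116
finger_force: 30.0
```

Request:
carry_out(motion="-0.01 0 0.007 0;-0.02 0 0.014 0;-0.03 0 0.021 0;-0.03 0 0.021 0;-0.03 0 0.021 0;-0.03 0 0.021 0;-0.03 0 0.021 0;-0.03 0 0.021 0")

```text
time: 24.15
tool_pos: [0.591, 0.1252, 0.111]
ee_rot: [3.142, -0.013, 0.123]
wrist_force: [7.4, 0.6, 6.7]
width: 0.0119
finger_force: 30.0
```

Vial 1's stick is bottomed: the force runs along the axis at the predicted depth. Now I'll release it and go for swab A.

Request:
carry_out(motion="0.03 0 -0.02 0;0.03 0 -0.02 0;0.03 0 -0.02 0;0.03 0 -0.02 0;0.03 0 -0.2 0;0.03 0 -0.5 0;0.03 0 -0.8 0;0.03 0 -1 0", grip=-0.45)

```text
time: 24.95
tool_pos: [0.5909, 0.1253, 0.2599]
ee_rot: [3.142, -0.003, 0.123]
wrist_force: [0.7, -0.2, 0.2]
width: 0.0256
finger_force: 0.0
```

Request:
carry_out(motion="-0.3 1 0 0;-0.3 1 0 0;-0.3 1 0 0;-0.3 1 0 0;-0.3 1 0 0;-0.3 1 0 0;-0.3 1 0 0;-0.3 1 0 0")

```text
time: 25.75
tool_pos: [0.5647, -0.0276, 0.2565]
ee_rot: [-3.141, 0.0, 0.126]
wrist_force: [-0.0, -0.4, -0.0]
width: 0.026
finger_force: 0.0
```

Request:
carry_out(motion="-0.4 1 0 0;-0.4 1 0 0;-0.4 1 0 0;-0.4 1 0 0;-0.4 1 0 0;-0.4 1 0 0;-0.4 1 0 0;-0.4 1 0 0", grip=-0.2)

```text
time: 26.55
tool_pos: [0.5239, -0.1838, 0.2568]
ee_rot: [-3.141, -0.0, 0.126]
wrist_force: [-0.5, 0.0, 0.2]
width: 0.0376
finger_force: 0.0
```

```bash
python3 - <<'E'
from h import *
for nm,mid,u in detect():
    g=mid+u*.023;print(nm,g.round(4));need((g[0],g[1],.1,np.arctan2(u[1],u[0])))
s=snap('scene');B=cv2.cvtColor(s['image'],cv2.COLOR_RGB2BGR)
cv2.imwrite('pics/in1.png',B[100:370,60:400])
E
```

```text
marker tail [ 0.582 -0.069  0.022] mid [ 0.4537 -0.0714  0.022 ] yaw 0.02 len 0.256
marker [ 0.4767 -0.071   0.022 ]
at [ 0.5239 -0.184   0.2568] yaw 0.125 t 26.6 F [0.2 0.2 0.7] w 0.0374 ff 0.0
to [ 0.4767 -0.071   0.1     0.0195] shares [-0.218 -0.787  1.045] turn 0.034
```

View pics/in1.png

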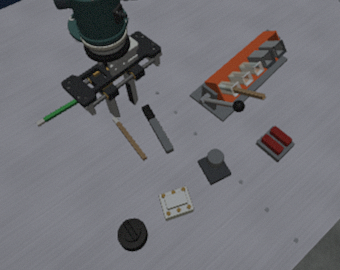

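The scene shows the first swab standing in vial 1. Swab A's tail is still at full-image pixel (206,258), so it has not been moved.

Request:
carry_out(motion="-0.3 -0.116 0.3 0.048;-0.3 -0.116 0.6 0.048;-0.3 -0.116 0.9 0.048;-0.3 -0.116 0.9 0.048;-0.3 -0.116 0.9 0.048;-0.3 -0.116 0.9 0.048;-0.3 -0.116 0.9 0.048;-0.3 -0.116 0.9 0.048")

```text
time: 27.45
tool_pos: [0.4786, -0.1746, 0.1247]
ee_rot: [3.139, -0.005, -0.028]
wrist_force: [-0.0, -0.6, -0.4]
width: 0.0375
finger_force: 0.0
```

```bash
python3 - <<'E'
from h import *
need((.477,-.1724,.0155,-.025))
s=snap('scene');im=cv2.cvtColor(s['image'],cv2.COLOR_RGB2HSV).astype(int)
m=((im[...,0]<25)&(im[...,1]>70)&(im[...,2]>40)).astype(np.uint8)[200:280,150:260]
for c in cv2.findContours(m,cv2.RETR_EXTERNAL,cv2.CHAIN_APPROX_NONE)[0]:
  if cv2.contourArea(c)>15:
    (cx,cy),(w,h),an=cv2.minAreaRect(c);bx=cv2.boxPoints(((cx,cy),(w+1,h+1),an))+[150,200];e=sorted(bx,key=lambda p:p[1])
    print(onz(s,*((e[2]+e[3])/2),.009).round(4),onz(s,*((e[0]+e[1])/2),.009).round(4))
E
```

```text
at [ 0.4786 -0.1746  0.1247] yaw -0.028 t 27.4 F [-0.  -0.6 -0.4] w 0.0375 ff 0.0
to [ 0.477  -0.1724  0.0155 -0.025 ] shares [-0.011 -0.014  0.728] turn -0.001
[ 0.541  -0.1733  0.009 ] [ 0.4045 -0.1693  0.009 ]
```

Request:
carry_out(motion="0 -0.014 0.2 0;0 -0.014 0.35 0;0 -0.014 0.48 0;0 -0.014 0.58 0;0 -0.014 0.66 0;0 -0.014 0.725 0;0 -0.014 0.725 0;0 -0.014 0.725 0")

```text
time: 28.3
tool_pos: [0.4775, -0.172, 0.0143]
ee_rot: [3.141, -0.002, -0.028]
wrist_force: [-1.8, 0.3, 4.1]
width: 0.0376
finger_force: 2.3
```

Request:
carry_out(motion="0 0 0 0;0 0 0 0;0 0 0 0;0 0 0 0;0 0 0 0;0 0 -0.2 0;0 0 -0.5 0;0 0 -0.8 0", grip=-0.9)

```text
time: 29.1
tool_pos: [0.4761, -0.1713, 0.1332]
ee_rot: [-3.141, 0.002, -0.028]
wrist_force: [1.0, -0.4, -0.9]
width: 0.0117
finger_force: 30.0
```

```bash
python3 - <<'E'
from h import *
P=st(-.05,-.05,0)
need((.44,-.02,.22,.124),(P[0],P[1],.2,.124))
E
```

```text
at [ 0.4761 -0.1713  0.1332] yaw -0.028 t 29.1 F [ 1.  -0.4 -0.9] w 0.0117 ff 30.0
to [ 0.44  -0.02   0.22   0.124] shares [-0.268 -1.002 -0.579] turn -0.048
to [0.4541 0.1587 0.2    0.124 ] shares [ 0.24  -1.171  0.133] turn -0.0
```

Request:
carry_out(motion="-0.1 -0.2 -0.3 0;-0.268 -0.5 -0.58 -0.048;-0.268 -1 -0.58 -0.048;-0.268 -1 -0.58 -0.048;-0.268 -1 -0.58 -0.048;-0.268 -1 -0.58 -0.048;-0.268 -1 -0.58 -0.048;-0.268 -1 -0.58 -0.048")

```text
time: 29.9
tool_pos: [0.4406, -0.0216, 0.2191]
ee_rot: [3.142, 0.001, 0.121]
wrist_force: [0.1, 0.5, 1.1]
width: 0.0119
finger_force: 30.0
```

Request:
carry_out(motion="0.24 -1 0.1 0;0.24 -1 0.1 0;0.24 -1 0.1 0;0.24 -1 0.1 0;0.24 -1 0.1 0;0.24 -1 0.1 0;0.24 -1 0.1 0;0.24 -1 0.1 0")

```text
time: 30.7
tool_pos: [0.4582, 0.1313, 0.2052]
ee_rot: [3.141, -0.001, 0.121]
wrist_force: [-0.4, -0.5, 0.4]
width: 0.0118
finger_force: 30.0
```

```bash
python3 - <<'E'
from h import *
P=st(-.05,-.05,0)
need((P[0],P[1],.14,.124),(P[0],P[1],.08,.124))
E
```

```text
at [0.4582 0.1313 0.2052] yaw 0.121 t 30.7 F [-0.4 -0.5  0.4] w 0.0118 ff 30.0
to [0.4541 0.1587 0.14   0.124 ] shares [-0.006 -0.185  0.435] turn -0.001
to [0.4541 0.1587 0.08   0.124 ] shares [0.  0.  0.4] turn -0.0
```

Request:
carry_out(motion="-0.006 -0.185 0.1 0;-0.006 -0.185 0.2 0;-0.006 -0.185 0.3 0;-0.006 -0.185 0.4 0;-0.006 -0.185 0.43 0;-0.006 -0.185 0.43 0;-0.006 -0.185 0.43 0;-0.006 -0.185 0.43 0")

```text
time: 31.5
tool_pos: [0.4543, 0.1601, 0.1416]
ee_rot: [-3.142, -0.002, 0.123]
wrist_force: [0.4, -0.5, 0.6]
width: 0.012
finger_force: 30.0
```

Request:
carry_out(motion="0 0 0.03 0;0 0 0.06 0;0 0 0.09 0;0 0 0.12 0;0 0 0.15 0;0 0 0.18 0;0 0 0.2 0;0 0 0.2 0")

```text
time: 32.3
tool_pos: [0.4538, 0.1602, 0.1102]
ee_rot: [3.142, -0.0, 0.123]
wrist_force: [-1.3, 0.3, 3.8]
width: 0.0116
finger_force: 30.0
```

Request:
carry_out(motion="0 0 0.03 0;0 0 0.06 0;0 0 0.09 0;0 0 0.12 0;0 0 0.15 0;0 0 0.18 0;0 0 0.2 0;0 0 0.2 0")

```text
time: 33.1
tool_pos: [0.4532, 0.1601, 0.0797]
ee_rot: [3.141, 0.001, 0.123]
wrist_force: [-0.8, 0.4, 3.6]
width: 0.0118
finger_force: 30.0
```

Request:
carry_out(motion="0 0 -0.15 0;0 0 -0.3 0;0 0 -0.6 0;0 0 -0.9 0;0 0 -1 0;0.2 0 -1 0;0.5 0 -1 0;0.8 0 -1 0")

```text
time: 33.9
tool_pos: [0.5731, 0.175, 0.2286]
ee_rot: [3.141, 0.003, 0.123]
wrist_force: [-0.3, -0.2, -0.1]
width: 0.0118
finger_force: 30.0
```

Request:
carry_out(motion="0.2 0 0 0;0.5 0 0 0;0.8 0 0 0;0.8 0 0 0;0.8 0 0 0;0.8 0 0 0;0.8 0 0 0;0.8 0 0 0")

```text
time: 34.7
tool_pos: [0.6909, 0.1898, 0.2327]
ee_rot: [-3.141, -0.003, 0.124]
wrist_force: [-0.3, 0.9, 0.3]
width: 0.0118
finger_force: 30.0
```

```bash
python3 - <<'E'
from h import *
o=robot.get_obs();t=R@(o['tool_pos']-O);print('tcp stand',t.round(4))
d=.118;P=st(.0537+.819*d,-.05,.0245+.574*d+.0085);need((*P,.124))
s=snap('scene');im=cv2.cvtColor(s['image'],cv2.COLOR_RGB2HSV).astype(int)
c=proj(s,st(t[0],t[1],t[2]-.0085));x0,y0=int(c[0])-45,int(c[1])-20
print('grasp px',np.round(c),'pred tip px',np.round(proj(s,st(t[0]-.0844,t[1],t[2]-.0085-.0591)),1))
m=((im[...,0]<25)&(im[...,1]>70)&(im[...,2]>50)).astype(np.uint8)[y0:y0+45,x0:x0+90]
for c in cv2.findContours(m,cv2.RETR_EXTERNAL,cv2.CHAIN_APPROX_NONE)[0]:
  if cv2.contourArea(c)>15:
    (cx,cy),(w,h),an=cv2.minAreaRect(c);p=c[:,0]+[x0,y0];print(np.round([cx+x0,cy+y0,w,h,an],1),'->',yplane(s,(cx+x0,cy+y0),t[1]).round(4))
B=cv2.cvtColor(s['image'],cv2.COLOR_RGB2BGR)
cv2.imwrite('pics/tip3.png',cv2.resize(B[100:220,240:400],(800,600),interpolation=cv2.INTER_CUBIC))
E
```

```text
tcp stand [ 0.1889 -0.0484  0.1727]
at [0.6909 0.1898 0.2327] yaw 0.124 t 34.7 F [-0.3  0.9  0.3] w 0.0118 ff 30.0
to [0.6529 0.1835 0.1607 0.124 ] shares [-0.257  0.011  0.48 ] turn -0.0
grasp px [361. 172.] pred tip px [327.1 169.5]
[320.  194.5   3.    8.   90. ] -> [ 0.1034 -0.0484 -0.0055]
[377.  173.   18.1   6.    7.1] -> [ 0.2225 -0.0484  0.1906]
[320.5 173.    3.5  14.8  45. ] -> [ 0.089  -0.0484  0.0778]
[344.1 169.2  20.3   5.5   6.3] -> [ 0.1474 -0.0484  0.1416]
```

View pics/tip3.png

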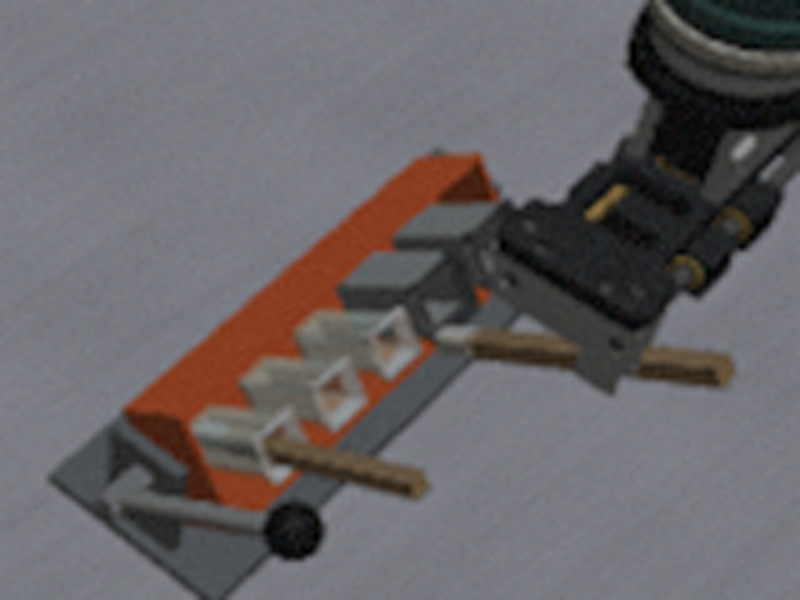

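The second swab is held parallel to the seated one, with its tip at (445,338). I'll insert it into vial 2.

Request:
carry_out(motion="-0.1 0.011 0.1 0;-0.2 0.011 0.2 0;-0.255 0.011 0.3 0;-0.255 0.011 0.4 0;-0.255 0.011 0.48 0;-0.255 0.011 0.48 0;-0.255 0.011 0.48 0;-0.255 0.011 0.48 0")

```text
time: 35.55
tool_pos: [0.6549, 0.1834, 0.1593]
ee_rot: [-3.142, -0.002, 0.123]
wrist_force: [0.4, 0.6, 0.0]
width: 0.0116
finger_force: 30.0
```

Request:
carry_out(motion="-0.027 0 0.019 0;-0.055 0 0.038 0;-0.082 0 0.057 0;-0.11 0 0.076 0;-0.137 0 0.096 0;-0.164 0 0.115 0;-0.191 0 0.134 0;-0.191 0 0.134 0")

```text
time: 36.35
tool_pos: [0.6249, 0.1797, 0.1376]
ee_rot: [3.141, 0.001, 0.123]
wrist_force: [-0.2, -0.8, -3.2]
width: 0.0117
finger_force: 30.0
```

```bash
python3 - <<'E'
from h import *
o=robot.get_obs();print('tcp stand',(R@(o['tool_pos']-O)).round(4))
d=.083;P=st(.0537+.819*d,-.05,.0245+.574*d+.0085);need((*P,.124))
E
```

```text
tcp stand [ 0.1221 -0.0502  0.0776]
at [0.6249 0.1797 0.1376] yaw 0.123 t 36.4 F [-0.2 -0.8 -3.2] w 0.0117 ff 30.0
to [0.6244 0.1799 0.1406 0.124 ] shares [-0.003 -0.002 -0.02 ] turn -0.0
```

Request:
carry_out(motion="-0.02 0 0.014 0;-0.041 0 0.029 0;-0.061 0 0.043 0;-0.082 0 0.057 0;-0.102 0 0.071 0;-0.123 0 0.086 0;-0.143 0 0.1 0;-0.164 0 0.115 0")

```text
time: 37.15
tool_pos: [0.6013, 0.1768, 0.121]
ee_rot: [3.142, -0.001, 0.123]
wrist_force: [3.3, 0.2, -1.8]
width: 0.0121
finger_force: 30.0
```

Request:
carry_out(motion="-0.014 0 0.01 0;-0.027 0 0.019 0;-0.041 0 0.029 0;-0.054 0 0.038 0;-0.068 0 0.048 0;-0.082 0 0.057 0;-0.095 0 0.067 0;-0.109 0 0.076 0")

```text
time: 37.95
tool_pos: [0.5863, 0.1749, 0.1106]
ee_rot: [-3.142, -0.004, 0.123]
wrist_force: [7.7, 1.4, 2.7]
width: 0.0117
finger_force: 30.0
```

Request:
carry_out(motion="-0.01 0 0.007 0;-0.02 0 0.014 0;-0.03 0 0.021 0;-0.03 0 0.021 0;-0.03 0 0.021 0;-0.03 0 0.021 0;-0.03 0 0.021 0;-0.03 0 0.021 0")

```text
time: 38.75
tool_pos: [0.5857, 0.1749, 0.1113]
ee_rot: [-3.141, -0.015, 0.123]
wrist_force: [10.8, 1.5, 6.0]
width: 0.0118
finger_force: 30.0
```

Request:
carry_out(motion="0.03 0 -0.02 0;0.03 0 -0.02 0;0.03 0 -0.02 0;0.03 0 -0.02 0;0.03 0 -0.2 0;0.03 0 -0.5 0;0.03 0 -0.8 0;0.03 0 -1 0", grip=-0.45)

```text
time: 39.55
tool_pos: [0.585, 0.1749, 0.2598]
ee_rot: [-3.141, -0.002, 0.123]
wrist_force: [0.6, 0.3, 0.5]
width: 0.0258
finger_force: 0.0
```

```bash
python3 - <<'E'
from h import *
for nm,mid,u in detect():
    g=mid+u*.023;print(nm,g.round(4));need((g[0],g[1],.1,np.arctan2(u[1],u[0])))
E
```

```text
marker tail [ 0.563 -0.11   0.022] mid [ 0.4821 -0.0957  0.022 ] yaw -0.18 len 0.165
marker [ 0.5047 -0.0998  0.022 ]
at [0.5867 0.1752 0.2653] yaw 0.123 t 39.6 F [0.7 0.2 3.5] w 0.0263 ff 0.0
to [ 0.5047 -0.0998  0.1    -0.1799] shares [-0.768  1.753  1.102] turn 0.096
```

Request:
carry_out(motion="-0.384 0.876 0 0;-0.384 0.876 0 0;-0.384 0.876 0 0;-0.384 0.876 0 0;-0.384 0.876 0 0;-0.384 0.876 0 0;-0.384 0.876 0 0;-0.384 0.876 0 0", grip=0)

```text
time: 40.4
tool_pos: [0.5441, 0.0385, 0.2561]
ee_rot: [-3.141, 0.001, 0.125]
wrist_force: [0.4, -0.5, -0.4]
width: 0.047
finger_force: 0.0
```

Request:
carry_out(motion="-0.384 0.876 0.3 0.096;-0.384 0.876 0.6 0.096;-0.384 0.876 0.9 0.096;-0.384 0.876 0.9 0.096;-0.384 0.876 0.9 0.096;-0.384 0.876 0.9 0.096;-0.384 0.876 0.9 0.096;-0.384 0.876 0.9 0.096")

```text
time: 41.2
tool_pos: [0.5052, -0.0995, 0.1245]
ee_rot: [3.141, -0.005, -0.177]
wrist_force: [0.3, 0.9, 0.6]
width: 0.047
finger_force: 0.0
```

```bash
python3 - <<'E'
from h import *
need((.5045,-.0998,.0165,-.18))
E
```

```text
at [ 0.5052 -0.0995  0.1245] yaw -0.177 t 41.2 F [0.3 0.9 0.6] w 0.047 ff 0.0
to [ 0.5045 -0.0998  0.0165 -0.18  ] shares [-0.004  0.003  0.72 ] turn 0.001
```

Request:
carry_out(motion="0 0 0.2 0;0 0 0.35 0;0 0 0.48 0;0 0 0.58 0;0 0 0.66 0;0 0 0.71 0;0 0 0.71 0;0 0 0.71 0")

```text
time: 42.0
tool_pos: [0.5037, -0.1002, 0.0159]
ee_rot: [3.141, -0.002, -0.178]
wrist_force: [0.5, -0.5, 0.8]
width: 0.0468
finger_force: 0.0
```

Request:
carry_out(motion="0 0 0 0;0 0 0 0;0 0 0 0;0 0 0 0;0 0 0 0;0 0 -0.2 0;0 0 -0.5 0;0 0 -0.8 0", grip=-0.8)

```text
time: 42.8
tool_pos: [0.502, -0.1, 0.1352]
ee_rot: [-3.141, 0.003, -0.179]
wrist_force: [1.4, -0.6, 0.2]
width: 0.0221
finger_force: 30.0
```

```bash
python3 - <<'E'
from h import *
P=st(-.055,.05,0)
need((.43,.04,.23,.124),(P[0],P[1],.22,.124))
E
```

```text
at [ 0.502  -0.1     0.1352] yaw -0.179 t 42.8 F [ 1.4 -0.6  0.2] w 0.0221 ff 30.0
to [0.43  0.04  0.23  0.124] shares [-0.638 -0.833 -0.632] turn -0.096
to [0.4367 0.2573 0.22   0.124 ] shares [ 0.224 -1.432  0.067] turn -0.0
```

Request:
carry_out(motion="-0.1 -0.2 -0.4 0;-0.4 -0.5 -0.63 -0.04;-0.638 -0.833 -0.63 -0.096;-0.638 -0.833 -0.63 -0.096;-0.638 -0.833 -0.63 -0.096;-0.638 -0.833 -0.63 -0.096;-0.638 -0.833 -0.63 -0.096;-0.638 -0.833 -0.63 -0.096")

```text
time: 43.6
tool_pos: [0.4311, 0.0388, 0.2285]
ee_rot: [3.141, 0.002, 0.121]
wrist_force: [-0.2, 0.6, 0.1]
width: 0.0217
finger_force: 30.0
```

Request:
carry_out(motion="0.25 -1 0 0;0.25 -1 0 0;0.25 -1 0 0;0.25 -1 0 0;0.25 -1 0 0;0.25 -1 0 0;0.25 -1 0 0;0.25 -1 0 0")

```text
time: 44.4
tool_pos: [0.45, 0.1918, 0.2296]
ee_rot: [3.141, -0.0, 0.121]
wrist_force: [-0.2, -0.6, -0.8]
width: 0.0216
finger_force: 30.0
```

```bash
python3 - <<'E'
from h import *
P=st(-.05,.05,0)
need((P[0],P[1],.145,.124),(P[0],P[1],.082,.124))
E
```

```text
at [0.45   0.1918 0.2296] yaw 0.121 t 44.4 F [-0.2 -0.6 -0.8] w 0.0216 ff 30.0
to [0.4417 0.2579 0.145  0.124 ] shares [-0.002 -0.444  0.564] turn -0.001
to [0.4417 0.2579 0.082  0.124 ] shares [0.   0.   0.42] turn -0.0
```

Request:
carry_out(motion="0 -0.15 0 0;0 -0.3 0.1 0;0 -0.44 0.2 0;0 -0.444 0.3 0;0 -0.444 0.4 0;0 -0.444 0.5 0;0 -0.444 0.56 0;0 -0.444 0.56 0")

```text
time: 45.2
tool_pos: [0.4408, 0.2582, 0.1435]
ee_rot: [3.14, 0.003, 0.122]
wrist_force: [0.5, 0.3, -0.1]
width: 0.0218
finger_force: 30.0
```

Request:
carry_out(motion="0 0 0.03 0;0 0 0.06 0;0 0 0.09 0;0 0 0.12 0;0 0 0.15 0;0 0 0.18 0;0 0 0.21 0;0 0 0.21 0")

```text
time: 46.0
tool_pos: [0.4414, 0.2594, 0.1143]
ee_rot: [3.141, -0.0, 0.123]
wrist_force: [-2.3, -1.8, 3.7]
width: 0.0219
finger_force: 30.0
```

Request:
carry_out(motion="0 0 0.03 0;0 0 0.06 0;0 0 0.09 0;0 0 0.12 0;0 0 0.15 0;0 0 0.18 0;0 0 0.21 0;0 0 0.21 0")

```text
time: 46.8
tool_pos: [0.4427, 0.2599, 0.0833]
ee_rot: [-3.141, -0.003, 0.123]
wrist_force: [-0.4, -0.3, 2.8]
width: 0.022
finger_force: 30.0
```

Request:
carry_out(motion="0 0 -0.15 0;0 0 -0.3 0;0 0 -0.6 0;0 0 -0.9 0;0 0 -1 0;0.2 0 -1 0;0.5 0 -1 0;0.8 0 -1 0")

```text
time: 47.6
tool_pos: [0.5616, 0.2744, 0.2314]
ee_rot: [3.142, 0.001, 0.124]
wrist_force: [0.7, 0.9, 1.2]
width: 0.0218
finger_force: 30.0
```

Request:
carry_out(motion="0.2 0 0 0;0.5 0 0 0;0.8 0 0 0;0.8 0 0 0;0.8 0 0 0;0.8 0 0 0;0.8 0 0 0;0.8 0 0 0")

```text
time: 48.4
tool_pos: [0.6788, 0.2891, 0.2351]
ee_rot: [-3.141, -0.003, 0.124]
wrist_force: [0.3, -1.5, -0.1]
width: 0.0221
finger_force: 30.0
```

```bash
python3 - <<'E'
from h import *
o=robot.get_obs();t=R@(o['tool_pos']-O);print('tcp stand',t.round(4))
d=.118;P=st(.0537+.819*d,.05,.0245+.574*d+.005);need((*P,.124))
s=snap('scene')
print('grasp px',np.round(proj(s,st(t[0],t[1],t[2]-.005)),1),'pred tip px',np.round(proj(s,st(t[0]-.0836,t[1],t[2]-.005-.0585)),1),'pred tail',np.round(proj(s,st(t[0]+.0475,t[1],t[2]-.005+.0333)),1))
B=cv2.cvtColor(s['image'],cv2.COLOR_RGB2BGR)
cv2.imwrite('pics/tip4.png',cv2.resize(B[90:210,270:430],(800,600),interpolation=cv2.INTER_CUBIC))
E
```

```text
tcp stand [0.1891 0.0516 0.1751]
at [0.6788 0.2891 0.2351] yaw 0.124 t 48.4 F [ 0.3 -1.5 -0.1] w 0.0221 ff 30.0
to [0.6405 0.2827 0.1572 0.124 ] shares [-0.258  0.011  0.519] turn -0.0
grasp px [384.5 147.8] pred tip px [350.1 147.1] pred tail [407.1 148.3]
```

View pics/tip4.png

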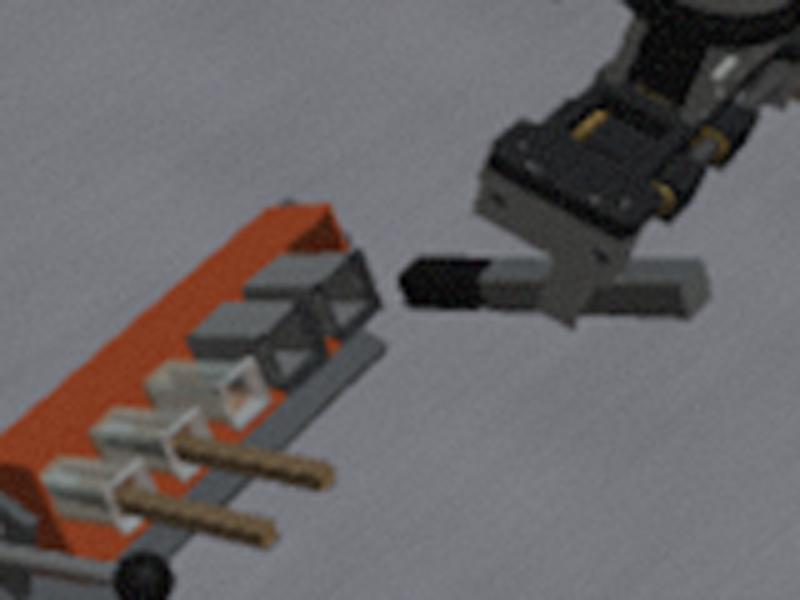

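The marker is tilted as predicted, with its cap at (408,283) in line with the sleeve. Both swabs are seated in vials 1 and 2. I'll insert it into sleeve 1.

Request:
carry_out(motion="-0.1 0.011 0.1 0;-0.2 0.011 0.2 0;-0.255 0.011 0.3 0;-0.255 0.011 0.4 0;-0.255 0.011 0.5 0;-0.255 0.011 0.515 0;-0.255 0.011 0.515 0;-0.255 0.011 0.515 0")

```text
time: 49.25
tool_pos: [0.6427, 0.2826, 0.1559]
ee_rot: [-3.141, -0.001, 0.123]
wrist_force: [-0.5, -0.7, 0.0]
width: 0.022
finger_force: 30.0
```

Request:
carry_out(motion="-0.027 0 0.019 0;-0.055 0 0.038 0;-0.082 0 0.057 0;-0.11 0 0.076 0;-0.137 0 0.096 0;-0.164 0 0.115 0;-0.191 0 0.134 0;-0.191 0 0.134 0")

```text
time: 50.05
tool_pos: [0.6127, 0.2789, 0.1346]
ee_rot: [3.141, 0.001, 0.123]
wrist_force: [-0.7, -0.1, -1.0]
width: 0.0221
finger_force: 30.0
```

Request:
carry_out(motion="-0.02 0 0.014 0;-0.041 0 0.029 0;-0.061 0 0.043 0;-0.082 0 0.057 0;-0.102 0 0.071 0;-0.123 0 0.086 0;-0.143 0 0.1 0;-0.164 0 0.115 0")

```text
time: 50.85
tool_pos: [0.5889, 0.2759, 0.1177]
ee_rot: [3.142, -0.0, 0.123]
wrist_force: [-0.3, -0.3, -0.6]
width: 0.0219
finger_force: 30.0
```

```bash
python3 - <<'E'
from h import *
o=robot.get_obs();print('tcp stand',(R@(o['tool_pos']-O)).round(4))
d=.035;P=st(.0537+.819*d,.05,.0245+.574*d+.005);need((*P,.124))
E
```

```text
tcp stand [0.0983 0.0497 0.0577]
at [0.5889 0.2759 0.1177] yaw 0.123 t 50.9 F [-0.3 -0.3 -0.6] w 0.0219 ff 30.0
to [0.5731 0.2743 0.1096 0.124 ] shares [-0.106 -0.002  0.054] turn -0.0
```

Request:
carry_out(motion="-0.014 0 0.009 0;-0.027 0 0.018 0;-0.041 0 0.026 0;-0.054 0 0.035 0;-0.068 0 0.044 0;-0.082 0 0.053 0;-0.095 0 0.062 0;-0.109 0 0.07 0")

```text
time: 51.65
tool_pos: [0.5728, 0.2739, 0.1073]
ee_rot: [3.142, -0.0, 0.123]
wrist_force: [0.7, -0.0, -0.7]
width: 0.0215
finger_force: 30.0
```

Request:
carry_out(motion="-0.01 0 0.007 0;-0.02 0 0.014 0;-0.03 0 0.021 0;-0.03 0 0.021 0;-0.03 0 0.021 0;-0.03 0 0.021 0;-0.03 0 0.021 0;-0.03 0 0.021 0")

```text
time: 52.45
tool_pos: [0.5717, 0.2738, 0.1076]
ee_rot: [-3.141, -0.009, 0.123]
wrist_force: [4.6, 0.5, 6.0]
width: 0.0219
finger_force: 30.0
```

Request:
carry_out(motion="0.03 0 -0.02 0;0.03 0 -0.02 0;0.03 0 -0.02 0;0.03 0 -0.02 0;0.03 0 -0.2 0;0.03 0 -0.5 0;0.03 0 -0.8 0;0.03 0 -1 0", grip=-0.3)

```text
time: 53.25
tool_pos: [0.5731, 0.2742, 0.2577]
ee_rot: [-3.141, -0.003, 0.123]
wrist_force: [0.6, -1.0, 1.0]
width: 0.0329
finger_force: 0.0
```

Request:
carry_out(motion="0.12 0.74 0 0;0.12 0.74 0 0;0.12 0.74 0 0;0.12 0.74 0 0;0.12 0.74 0 0;0.12 0.74 0 0;0.12 0.74 0 0;0.12 0.74 0 0", grip=-0.05)

```text
time: 54.05
tool_pos: [0.604, 0.1672, 0.2542]
ee_rot: [-3.142, 0.0, 0.125]
wrist_force: [0.6, -0.4, 0.0]
width: 0.0445
finger_force: 0.0
```

Request:
carry_out(motion="0.12 0.74 0 0;0.12 0.74 0 0;0.12 0.74 0 0;0.12 0.74 0 0;0.12 0.74 0 0;0.12 0.74 0 0;0.12 0.74 0 0;0.12 0.74 0 0")

```text
time: 54.85
tool_pos: [0.6357, 0.0593, 0.2544]
ee_rot: [-3.142, -0.0, 0.125]
wrist_force: [-0.0, -1.2, 0.9]
width: 0.0447
finger_force: 0.0
```

```bash
python3 - <<'E'
from h import *
need((.6345,.0588,.1352,.124))
detect()
s=snap('scene');B=cv2.cvtColor(s['image'],cv2.COLOR_RGB2BGR)
g=s['image'].max(2);m=np.zeros(g.shape,np.uint8);m[198:216,288:310]=g[198:216,288:310]<45
n,l,s_,c=cv2.connectedComponentsWithStats(m);print('ballpx',c[1:],s_[1:,4])
cv2.imwrite('pics/all.png',cv2.resize(B[90:230,240:400],(686,600),interpolation=cv2.INTER_CUBIC))
E
```

```text
at [0.6357 0.0593 0.2544] yaw 0.125 t 54.9 F [-0.  -1.2  0.9] w 0.0447 ff 0.0
to [0.6345 0.0588 0.1352 0.124 ] shares [-0.008  0.003  0.795] turn 0.0
ballpx [[298.12 205.78]] [100]
```

View pics/all.png

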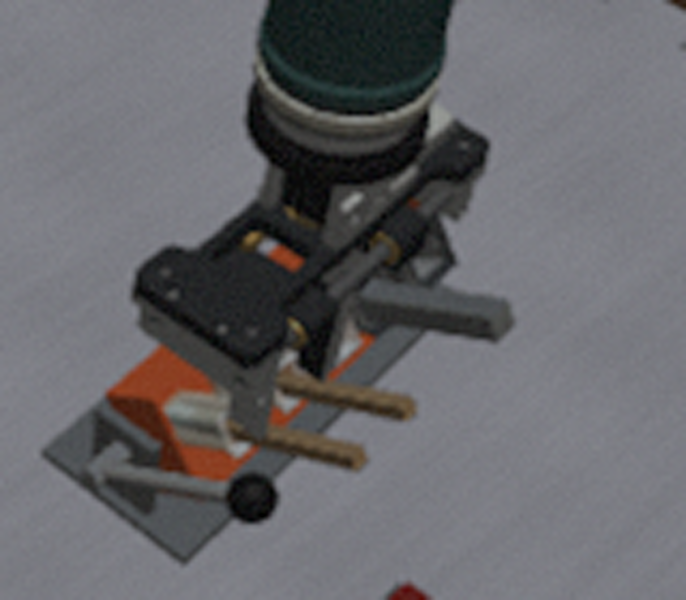

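All three are seated and the ball is still at the open stop (298,206). Now I'll pinch the ball and close the bin.

Request:
carry_out(motion="-0.005 0.003 0.15 0;-0.005 0.003 0.3 0;-0.005 0.003 0.45 0;-0.005 0.003 0.58 0;-0.005 0.003 0.68 0;-0.005 0.003 0.75 0;-0.005 0.003 0.79 0;-0.005 0.003 0.79 0")

```text
time: 55.75
tool_pos: [0.635, 0.0575, 0.1352]
ee_rot: [-3.142, 0.001, 0.123]
wrist_force: [-0.5, 0.3, 0.4]
width: 0.0443
finger_force: 0.0
```

Request:
carry_out(motion="0 0 0 0;0 0 0 0;0 0 0 0;0 0 0 0;0 0 0 0;0 0 0 0;0 0 0 0;0 0 0 0", grip=-0.6)

```text
time: 56.55
tool_pos: [0.6358, 0.0586, 0.1369]
ee_rot: [-3.14, -0.003, 0.124]
wrist_force: [-0.0, 5.0, 3.6]
width: 0.0287
finger_force: 30.0
```

Request:
carry_out(motion="-0.034 0 -0.046 0;-0.071 0 -0.089 0;-0.11 0 -0.13 0;-0.152 0 -0.169 0;-0.196 0 -0.205 0;-0.243 0 -0.238 0;-0.291 0 -0.269 0;-0.341 0 -0.296 0")

```text
time: 57.35
tool_pos: [0.585, 0.0523, 0.1787]
ee_rot: [-3.14, -0.001, 0.124]
wrist_force: [3.9, 6.2, -4.3]
width: 0.0287
finger_force: 30.0
```

Request:
carry_out(motion="-0.052 0 -0.024 0;-0.105 0 -0.045 0;-0.159 0 -0.063 0;-0.214 0 -0.078 0;-0.27 0 -0.089 0;-0.326 0 -0.097 0;-0.375 0 -0.1 0;-0.424 0 -0.102 0")

```text
time: 58.15
tool_pos: [0.5229, 0.0446, 0.1954]
ee_rot: [-3.14, -0.005, 0.124]
wrist_force: [4.5, 5.9, -0.5]
width: 0.0285
finger_force: 30.0
```

Request:
carry_out(motion="-0.01 0 0 0;-0.02 0 0 0;-0.03 0 0 0;-0.04 0 0 0;-0.04 0 0 0;-0.04 0 0 0;-0.04 0 0 0;-0.04 0 0 0")

```text
time: 58.95
tool_pos: [0.5168, 0.0439, 0.1956]
ee_rot: [-3.14, -0.004, 0.124]
wrist_force: [3.0, 5.5, -0.4]
width: 0.0289
finger_force: 30.0
```

Request:
carry_out(motion="-0.01 0 0 0;-0.02 0 0 0;-0.03 0 0 0;-0.04 0 0 0;-0.05 0 0 0;-0.05 0 0 0;-0.05 0 0 0;-0.05 0 0 0")

```text
time: 59.75
tool_pos: [0.5131, 0.0434, 0.1957]
ee_rot: [-3.14, -0.013, 0.124]
wrist_force: [14.1, 7.1, -4.6]
width: 0.0288
finger_force: 30.0
```

Request:
carry_out(motion="0 0 0 0;0 0 0 0;0 0 0 0;0 0 0 0;0 0 0 0;0 0 -0.2 0;0 0 -0.5 0;0 0 -0.8 0", grip=-0.05)

```text
time: 60.55
tool_pos: [0.5072, 0.0416, 0.3161]
ee_rot: [3.141, 0.002, 0.123]
wrist_force: [0.5, 0.2, 0.4]
width: 0.0446
finger_force: 0.0
```

Request:
carry_out(motion="-0.5 0.5 0 0;-1 1 0 0;-1 1 0 0;-1 1 0 0;-1 1 0 0;-1 1 0 0;-1 1 0 0;-1 1 0 0")

```text
time: 61.35
tool_pos: [0.3783, -0.1245, 0.3153]
ee_rot: [-3.141, 0.0, 0.125]
wrist_force: [0.7, -0.9, 0.3]
width: 0.0447
finger_force: 0.0
```

```bash
python3 - <<'E'
from h import *
a=snap('top');b=snap('scene');print(robot.get_obs()['tool_pos'],robot.get_obs()['time'])
A=cv2.cvtColor(a['image'],cv2.COLOR_RGB2BGR);B=cv2.cvtColor(b['image'],cv2.COLOR_RGB2BGR)
for nm,s,roi in(('top',a,(225,165,250,190)),('scene',b,(255,150,275,178))):
    g=s['image'].max(2);m=np.zeros(g.shape,np.uint8);x0,y0,x1,y1=roi;m[y0:y1,x0:x1]=(g[y0:y1,x0:x1]<45)
    n,l,st_,ce=cv2.connectedComponentsWithStats(m);print(nm,st_[1:].tolist(),np.round(ce[1:],1).tolist())
can=np.zeros((600,800,3),np.uint8)
can[:280,:640]=cv2.resize(A[130:235,110:350],(640,280),interpolation=cv2.INTER_CUBIC)
can[280:,:426]=cv2.resize(B[90:240,230:430][:, :200],(426,320),interpolation=cv2.INTER_CUBIC)
can[280:,430:800]=cv2.resize(B[200:384,100:400],(370,227),interpolation=cv2.INTER_AREA)[:320] if False else cv2.resize(B,(370,320))
cv2.imwrite('pics/final.png',can)
E
```

```text
[ 0.37823915 -0.12452976  0.31523583] 61.45
top [[231, 176, 11, 14, 105], [232, 188, 1, 1, 1]] [[236.1, 181.8], [232.0, 188.0]]
scene [[260, 161, 11, 12, 98]] [[264.7, 166.5]]
```

View pics/final.png

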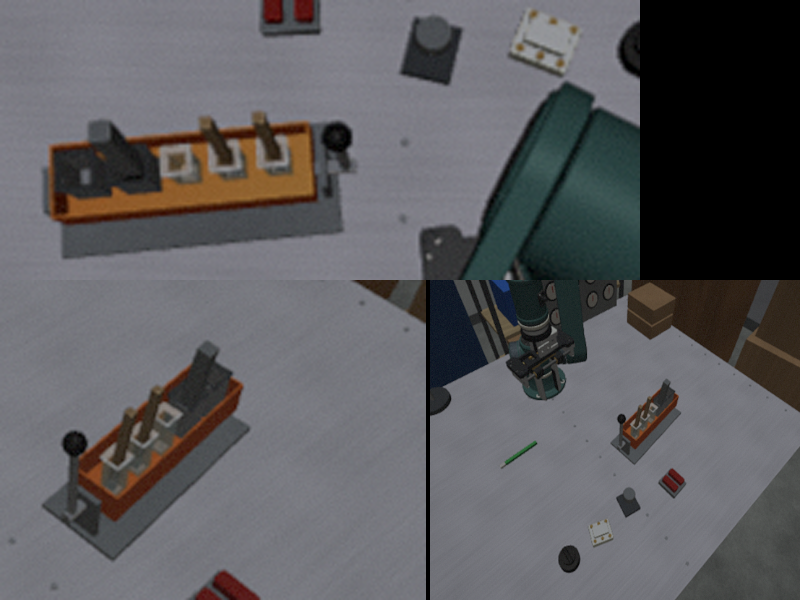

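The bin is upright, with the ball back within 0.5 px of its starting pixels. Both swabs and the marker are seated, and the other parts are untouched.

```bash
python3 -c "
from bench import robot
print(robot.close_job())"
```

```text
the job is handed in; nothing more can be done
None
```

I've handed the job in after about 61 s of robot time, though its result wasn't reported back: both swabs are head-down at the bottom of vials 1 and 2, the marker is cap-down in sleeve 1, the bin is back upright and released, and the green look-alike and other switch parts were left alone.

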